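# Cover the crucibles with their own lids

### The job

Put every crucible's own lid on it, so that the four are closed before they go to the furnace: the lids and crucibles go together by size, smallest lid on smallest crucible and so on up to the largest. Set each lid down gently, knob up, flat on the rim and centred so that the mouth is closed all round; porcelain chips, so do not drop a lid. Leave the crucibles standing where they are, and do not knock or shift the conical flask and the small beaker that stand among them.

Things in the scene. Friction and masses are not known exactly. Their poses are not given: they have to be found in the camera images.
- crucible_small: the smallest of four open white porcelain crucibles (round tapered cups), standing loose and upright on the bench: 40 mm across the rim, 35 mm across the inside of the mouth, 28 mm across the foot, 34 mm high. Origin: centre of its underside; z up its axis. The rim is 34 mm above the origin.
- lid_small: the smallest of four white porcelain lids, a flat round disc 51 mm across and 4.5 mm thick (its middle very slightly domed, to 6.5 mm) with a round knob on top; it lies loose on the bench, knob up. It belongs on crucible_small. Origin: centre of its flat underside; z up through the knob. The knob's head is 18 mm across, from 11 to 24 mm above the origin, on a 12 mm neck.
- crucible_medium: the second smallest of four open white porcelain crucibles (round tapered cups), standing loose and upright on the bench: 54 mm across the rim, 49 mm across the inside of the mouth, 36 mm across the foot, 44 mm high. Origin: centre of its underside; z up its axis. The rim is 44 mm above the origin.
- lid_medium: the second smallest of four white porcelain lids, a flat round disc 65 mm across and 4.5 mm thick (its middle very slightly domed, to 6.5 mm) with a round knob on top; it lies loose on the bench, knob up. It belongs on crucible_medium. Origin: centre of its flat underside; z up through the knob. The knob's head is 18 mm across, from 11 to 24 mm above the origin, on a 12 mm neck.
- crucible_large: the second largest of four open white porcelain crucibles (round tapered cups), standing loose and upright on the bench: 68 mm across the rim, 63 mm across the inside of the mouth, 44 mm across the foot, 54 mm high. Origin: centre of its underside; z up its axis. The rim is 54 mm above the origin.
- lid_large: the second largest of four white porcelain lids, a flat round disc 79 mm across and 4.5 mm thick (its middle very slightly domed, to 6.5 mm) with a round knob on top; it lies loose on the bench, knob up. It belongs on crucible_large. Origin: centre of its flat underside; z up through the knob. The knob's head is 18 mm across, from 11 to 24 mm above the origin, on a 12 mm neck.
- crucible_largest: the largest of four open white porcelain crucibles (round tapered cups), standing loose and upright on the bench: 84 mm across the rim, 79 mm across the inside of the mouth, 54 mm across the foot, 64 mm high. Origin: centre of its underside; z up its axis. The rim is 64 mm above the origin.
- lid_largest: the largest of four white porcelain lids, a flat round disc 95 mm across and 4.5 mm thick (its middle very slightly domed, to 6.5 mm) with a round knob on top; it lies loose on the bench, knob up. It belongs on crucible_largest. Origin: centre of its flat underside; z up through the knob. The knob's head is 18 mm across, from 11 to 24 mm above the origin, on a 12 mm neck.
- flask: a stoppered clear glass conical flask standing loose among the crucibles, 80 mm across the base, 33 mm across the neck, 152 mm high with its black stopper; to be left alone. Origin: centre of its underside; z up.
- beaker: a small empty clear glass beaker standing loose among the crucibles, 42 mm across, 60 mm high; to be left alone. Origin: centre of its underside; z up.
Not all that is in view belongs to the job. Leave any pink or turquoise look-alike of the lid_small alone. Leave any purple or turquoise look-alike of the lid_largest alone.

How it is judged:
By the outcome, as a careful person would: the job done as asked, in the order asked, and still so for the second after the job is handed in, with the robot touching nothing.
It also fails if it takes over 120 s, if anything falls off the work surface, if the arm or the gripper's body presses on something with over 40 N, if the wrist force passes 120 N, or if a joint passes its speed limit or range.

### The arm

A 6-joint arm with a two-finger parallel gripper is mounted at the origin on the work surface. World frame = base frame: x ahead of the robot, y to its left, z up, the work surface at z = 0. Lengths are in m, angles in rad, forces in N, time in s.
With the tool pointing down it reaches from about 0.375 to 0.9 m from the base axis. Payload 3.1 kg.
Tool frame: the origin (TCP) lies on the centre line of the jaws, within the pads' length; the fingertips stand 11 mm ahead of it and the grasp point (between the pads) lies 8 mm behind it; x points along the fingers, y is the direction in which the jaws open and shut, and the axes are right-handed (so a half turn about x gives the same grasp; the last joint's range is limited). The gripper opens to 87 mm and grips with 3 to 60 N. Pads are 19 mm wide; open, the fingers measure 117 mm over their backs; the gripper's body (75 mm by 190 mm) begins 51 mm behind the grasp point.
Start: joints at [1.03, 0.527, 1.433, -0, 1.181, -0.178], TCP at [0.222, 0.584, 0.234] pointing down, gripper open.
Joint ranges: [-3.08, 3.08], [-0.75, 2.2], [0.22, 2.44], [-1.43, 4.57], [0, 2.65], [-2.85, 2.85]. Speed limits (rad/s): [2.79, 2.79, 3.14, 3.14, 3.14, 3.14].

### API

Orientations are given as a unit quaternion [x, y, z, w].
In Python, from rig import robot, camera, camera_info gives the robot as it stands.
- The arm moves only by the shell command python3 -m inch 'ROWS' [FORCE]. ROWS is JSON, a list that holds one entry, the list of rows, each a list of 5 numbers: the shift along the tool's x, y, z in cm, then the turn about the tool's x in rad, then the opening, from 0 (shut) to 1 (fully open). A call has 1 to 8 rows; each row shifts and turns the pose as measured when the row begins, along the tool's axes as they then stand; what a row does not reach is not made up. A row lasts 1/12 s, in which the tool goes at most 41.7 mm and 7.16 degrees, less where a joint would pass 70% of its speed; a pose out of reach is approached as far as the arm can. A call with a gripper value outside its range is refused whole. The fingers move at their own pace and stop on an object; FORCE is the grip in N (left out, the last holds). Time passes only in rows, so rows that do not move let the fingers close. It gives the time, the measured TCP pose, the force and the opening at its end, in the units of the state.
- robot.get_obs(): the state, without advancing time (a new reading comes with each control period).
- camera(name): name is "scene" or "top" or "wrist"; returns the picture (480x640x3 uint8, red, green, blue); there is no depth.
- camera_info(name): a dict with "camera_matrix" (3x3 intrinsics, pixels), "dist" ([k1, k2, p1, p2, k3] as OpenCV has them; the pictures are not rectified), "rvec" (rotation vector, rad) and "tvec" (3), from world to camera coordinates, as OpenCV has them. Camera axes: x right, y down, z forward; pixel columns grow to the right and rows downward; lengths in m; the calibration is good to about 2 mm. A picture is of the moment at which its call begins: read the wrist's pose just before it. camera_info takes no time and is no camera call; for the wrist camera it gives the pose at the moment of the call.
- robot.hand_in(): hands the job in, once; it reports no verdict.
The state is a dict: "time": time; "q": joint angles; "joint_velocities": joint speeds; "joint_torque": joint torques, N m; "position": TCP position; "tool_rot": TCP orientation; "ft_force": force on the tool from outside, world axes, zero at the start; "moment": the same for the moment, N m; "grip_width": finger opening in m.
Only numpy, scipy, OpenCV 4.12 (cv2) and the standard library are available. Lean on these libraries where they do the work, as an engineer would, in place of code of your own. Each camera call takes 0.05 s, during which the arm holds its last target. There are 200 camera calls.

## Working session

There is one attempt and no reset: what is moved stays moved. The work goes in short steps, Python scripts to look and compute and a shell command to move; the robot and the scene stay as the last step left them, time stands still between calls to the robot, and variables do not carry over. Pictures are saved under pics/ and viewed, about 12 in all and at most 16, crops included, and the job is handed in when it is done.

```bash
ls; mkdir -p pics; python3 - <<'E'
from rig import robot,camera,camera_info
import cv2
for n in ("scene","top"):
    cv2.imwrite(f"pics/{n}0.png",camera(n)[:,:,::-1])
    i=camera_info(n);print(n,i)
o=robot.get_obs();print(o)
E
```

```text
pics
scene {'camera_matrix': array([[518.63086118,   0.        , 328.532526  ],
       [  0.        , 518.63086118, 241.02556983],
       [  0.        ,   0.        ,   1.        ]]), 'dist': array([-0.04116507,  0.        ,  0.        ,  0.        ,  0.        ]), 'rvec': array([ 2.09771089,  1.47585846, -0.48571592]), 'tvec': array([-0.16423685, -0.35261432,  1.38751426])}
top {'camera_matrix': array([[482.38694047,   0.        , 317.56945415],
       [  0.        , 482.38694047, 240.39234837],
       [  0.        ,   0.        ,   1.        ]]), 'dist': array([-0.11199901,  0.        ,  0.        ,  0.        ,  0.        ]), 'rvec': array([ 2.21436472, -2.15675045,  0.10129679]), 'tvec': array([-0.03303324,  0.4893401 ,  1.02389353])}
{'time': 0.1, 'q': array([ 1.02952387e+00,  5.28319231e-01,  1.43374341e+00,  8.42543553e-06,
        1.18141825e+00, -1.78481664e-01]), 'joint_velocities': array([ 0.00041094, -0.00301634, -0.00220183,  0.0007047 , -0.00088527,
       -0.00017991]), 'joint_torque': array([ 5.59647615e-04, -4.40984881e+01, -1.77151161e+01,  6.35221833e-02,
        5.33227343e-02, -3.61978505e-05]), 'position': array([0.22143565, 0.58379039, 0.23271242]), 'tool_rot': array([ 0.12694085,  0.69574239, -0.12818857,  0.69526703]), 'ft_force': array([1.57547298, 0.30092571, 0.66677086]), 'moment': array([ 0.01592485, -0.01013387,  0.02340015]), 'grip_width': 0.08669598139293186}
```

View pics/top0.png

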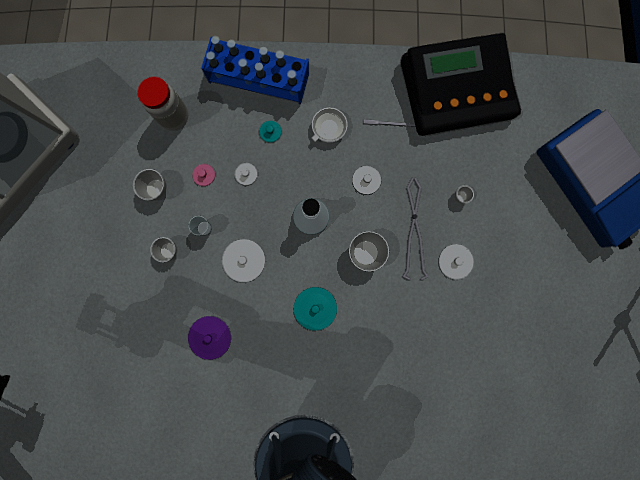

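View pics/scene0.png

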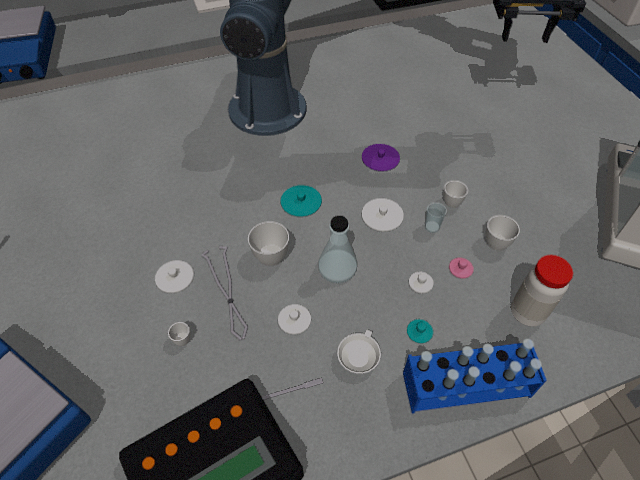

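The top view shows these, all to be confirmed by size:
- **White lids:** (246,174) small, (367,180) medium, (456,262) large, (243,260) largest.
- **Crucibles:** (465,195) small, (163,250) medium, (149,185) large, (369,251) largest.
- **To leave alone:** the spouted dish at (329,125), the pink and turquoise small lids, the purple and turquoise large lids, the flask at (311,210) and the beaker at (200,227).

```bash
cat > h.py <<'E'
from rig import robot,camera,camera_info
import cv2, numpy as np
from scipy.spatial.transform import Rotation as Ro
def p2w(px,z,ci):
    K,d=ci["camera_matrix"],ci["dist"]; R=cv2.Rodrigues(np.array(ci["rvec"]))[0]; t=np.array(ci["tvec"]).ravel()
    u=cv2.undistortPoints(np.array(px,float).reshape(-1,1,2),K,d).reshape(-1,2)
    r=np.c_[u,np.ones(len(u))]@R; c=-R.T@t
    return c+r*((z-c[2])/r[:,2])[:,None]
def w2p(p,ci):
    return cv2.projectPoints(np.array(p,float).reshape(-1,1,3),np.array(ci["rvec"]),np.array(ci["tvec"]),ci["camera_matrix"],ci["dist"])[0].reshape(-1,2)
def circ(c,z,r):
    a=np.linspace(0,2*np.pi,73); return np.c_[c[0]+r*np.cos(a),c[1]+r*np.sin(a),0*a+z]
def draw(im,c,z,r,ci,col,s=1,off=(0,0)):
    p=(w2p(circ(c,z,r),ci)-off)*s
    cv2.polylines(im,[np.round(p*8).astype(np.int32)],True,col,1,cv2.LINE_AA,3)
def state():
    o=robot.get_obs(); R=Ro.from_quat(o["tool_rot"]).as_matrix()
    print("t %.2f tcp"%o["time"],o["position"].round(4),"y-axis ang %.1f"%np.degrees(np.arctan2(R[1,1],R[0,1])),"tilt x",R[:,0].round(3),"F",o["ft_force"].round(1),"w %.4f"%o["grip_width"],"q",o["q"].round(2))
    return o,R
def to(p,yaw=None):
    "shift (cm) in tool axes to world point p; turn so that tool y points along yaw deg (mod 180)"
    o,R=state(); print("shift cm",((np.array(p)-o["position"])@R*100).round(2),end=" ")
    if yaw is not None:
        a=np.degrees(np.arctan2(R[1,1],R[0,1])); d=(yaw-a+90)%180-90
        print("turn about tool x: %.3f rad (%d rows of .12)"%(np.radians(d)*np.sign(R[2,0]),np.ceil(abs(np.radians(d))/.12)))
    else: print()
# (name, height of outline, radius)
E
python3 - <<'E'
from h import *
ci=camera_info("top"); im=cv2.imread("pics/top0.png")
L=dict(ls=((246,174),.0045,25.5),lm=((367,180),.0045,32.5),ll=((456,262),.0045,39.5),lx=((243,261),.0045,47.5),
cs=((465,194),.034,20),cm=((163,249),.044,27),cl=((149,184),.054,34),cx=((369,250),.064,42),fl=((311,207),.152,16.5),be=((200,226),.06,21))
s=3
big=cv2.resize(im,None,fx=s,fy=s,interpolation=cv2.INTER_CUBIC)
for n,(p,z,r) in L.items():
    w=p2w(p,z,ci)[0]; print(n,w.round(4),"reach %.3f"%np.hypot(*w[:2]))
    q=(w2p(circ(w,z,r/1000),ci)+.5)*s-.5
    cv2.polylines(big,[np.round(q*8).astype(np.int32)],True,(0,0,255),1,cv2.LINE_AA,3)
cr=big[140*3:300*3,:]
A=cr[:, 125*3:275*3]; B=cr[:,345*3:490*3]
o=np.hstack([A,B]);o=cv2.resize(o,None,fx=.9,fy=.9) ; print(o.shape)
cv2.imwrite("pics/c1.png",cv2.resize(o,(800,int(o.shape[0]*800/o.shape[1])) if o.shape[1]>800 else (o.shape[1],o.shape[0])))
to((0.5,0.2,0.2),0)
E
```

```text
ls [0.6353 0.1429 0.0045] reach 0.651
lm [ 0.6292 -0.1269  0.0045] reach 0.642
ll [ 0.4515 -0.3284  0.0045] reach 0.558
lx [0.4416 0.1418 0.0045] reach 0.464
cs [ 0.5993 -0.3396  0.034 ] reach 0.689
cm [0.4609 0.3084 0.044 ] reach 0.555
cl [0.5985 0.3435 0.054 ] reach 0.690
cx [ 0.4693 -0.1268  0.064 ] reach 0.486
fl [ 0.5426 -0.0046  0.152 ] reach 0.543
be [0.5104 0.2271 0.06  ] reach 0.559
(432, 796, 3)
t 0.10 tcp [0.2214 0.5838 0.2327] y-axis ang 69.2 tilt x [-0.001 -0.002 -1.   ] F [1.6 0.3 0.7] w 0.0867 q [ 1.03  0.53  1.43  0.    1.18 -0.18]
shift cm [  3.31 -25.99  39.66] turn about tool x: 1.208 rad (11 rows of .12)
```

View pics/c1.png

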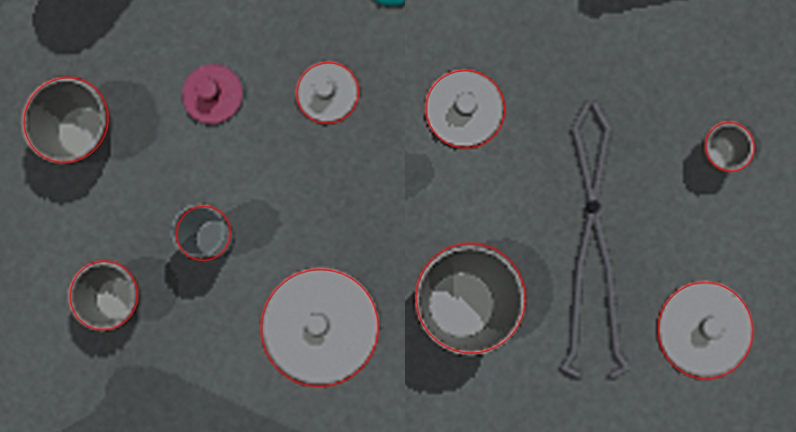

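All ten outlines match the measured image at the given sizes, so the white lids and crucibles are identified. I'll start with the small lid.

```bash
python3 -m inch '[[[0,-1.6,3.3,0,0.4],[0,-1.6,3.3,0,0.4],[0,-1.6,3.3,0,0.4],[0,-1.6,3.3,0,0.4],[0,-1.6,3.3,0,0.4],[0,-1.6,3.3,0,0.4],[0,-1.6,3.3,0,0.4],[0,-1.6,3.3,0,0.4]]]' 15
python3 -c "
from h import *
to((.6353,.1429,.12))"
```

```text
time: 0.77
position: [0.4232, 0.3679, 0.2282]
tool_rot: [0.121, 0.699, -0.123, 0.694]
ft_force: [1.0, 1.1, -0.5]
grip_width: 0.0418
t 0.77 tcp [0.4232 0.3679 0.2282] y-axis ang 70.1 tilt x [-0.008 -0.002 -1.   ] F [ 1.   1.1 -0.5] w 0.0418 q [ 0.52  0.45  1.6   0.    1.1  -0.71]
shift cm [ 10.71 -13.89  27.67]
```

```bash
python3 -m inch '[[[1,-1.8,3.5,0,0.4],[1,-1.8,3.5,0,0.4],[1,-1.8,3.5,0,0.4],[1,-1.8,3.5,0,0.4],[1,-1.8,3.5,0,0.4],[1,-1.8,3.5,0,0.4],[1,-1.8,3.5,0,0.4],[1,-1.8,3.5,0,0.4]]]' 15
python3 -m inch '[[[0,0,0,0,0.4],[0,0,0,0,0.4]]]'
python3 -c "
from h import *
to((.6353,.1429,.12))
ci=camera_info('wrist');im=camera('wrist')[:,:,::-1].copy()
print(w2p([.6353,.1429,.0045],ci))
draw(im,(.6353,.1429),.0045,.0255,ci,(0,0,255))
draw(im,(.6353,.1429),.024,.009,ci,(0,255,0))
cv2.imwrite('pics/w1.png',im)"
```

```text
time: 1.43
position: [0.641, 0.1293, 0.1452]
tool_rot: [0.122, 0.699, -0.123, 0.694]
ft_force: [0.1, 0.4, -0.2]
grip_width: 0.035
time: 1.6
position: [0.646, 0.121, 0.1414]
tool_rot: [0.124, 0.698, -0.127, 0.693]
ft_force: [-0.4, 0.9, -0.3]
grip_width: 0.0352
t 1.60 tcp [0.646  0.121  0.1414] y-axis ang 69.6 tilt x [-0.007 -0.002 -1.   ] F [-0.4  0.9 -0.3] w 0.0352 q [ 0.02  0.68  1.42 -0.    1.05 -1.2 ]
shift cm [ 2.14  1.69 -1.76] 
[[345.57613756 214.47829254]]
```

View pics/w1.png

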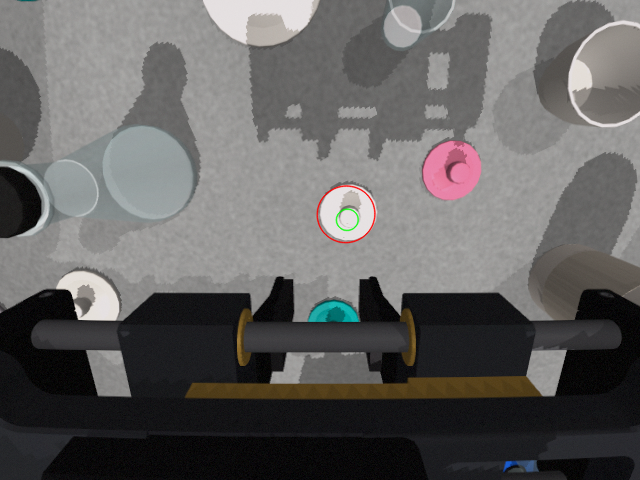

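The wrist view shows the small lid at (347,213), on the predicted outline to about 1 mm. Descending.

```bash
python3 -m inch '[[[2,0.8,-0.9,0,0.4],[2,0.8,-0.9,0,0.4],[2,0.1,0,0,0.4],[2,0,0,0,0.4],[1,0,0,0,0.4],[0,0,0,0,0.4],[0,0,0,0,0.4]]]'
python3 -c "
from h import *
to((.6353,.1429,.02))"
```

```text
time: 2.23
position: [0.6307, 0.15, 0.0513]
tool_rot: [0.122, 0.698, -0.124, 0.695]
ft_force: [0.0, 0.2, -0.3]
grip_width: 0.0346
t 2.23 tcp [0.6307 0.15   0.0513] y-axis ang 70.0 tilt x [-0.005 -0.003 -1.   ] F [ 0.   0.2 -0.3] w 0.0346 q [ 0.06  0.79  1.49 -0.    0.87 -1.16]
shift cm [ 3.12 -0.5   0.68]
```

```bash
python3 -m inch '[[[0.7,-0.25,0.35,0,0.4],[0.7,-0.2,0.25,0,0.4],[0.7,0,0,0,0.4],[0.4,0,0,0,0.4],[0.2,0,0,0,0.4],[0,0,0,0,0.4],[0,0,0,0,0.4]]]'
python3 -c "
from h import *
to((.6353,.1429,.02))"
```

```text
time: 2.82
position: [0.6382, 0.1434, 0.0261]
tool_rot: [0.122, 0.695, -0.123, 0.698]
ft_force: [0.1, -0.2, 0.1]
grip_width: 0.0349
t 2.82 tcp [0.6382 0.1434 0.0261] y-axis ang 70.0 tilt x [ 0.003 -0.002 -1.   ] F [ 0.1 -0.2  0.1] w 0.0349 q [ 0.05  0.83  1.49 -0.    0.82 -1.17]
shift cm [ 0.61 -0.15 -0.25]
```

```bash
python3 -m inch '[[[0.2,-0.1,-0.15,0,0.4],[0.3,0,-0.1,0,0.4],[0,0,0,0,0.4],[0,0,0,0,0.15],[0,0,0,0,0.1],[0,0,0,0,0.1],[0,0,0,0,0.1],[0,0,0,0,0.1]]]' 15
python3 -c "
from h import *
to((.6353,.1429,.02))"
```

```text
time: 3.48
position: [0.6356, 0.1433, 0.0215]
tool_rot: [0.122, 0.695, -0.123, 0.698]
ft_force: [-0.4, -0.1, 0.5]
grip_width: 0.0174
t 3.48 tcp [0.6356 0.1433 0.0215] y-axis ang 70.0 tilt x [ 0.004 -0.002 -1.   ] F [-0.4 -0.1  0.5] w 0.0174 q [ 0.05  0.84  1.5  -0.    0.81 -1.17]
shift cm [ 0.15 -0.05 -0.02]
```

```bash
python3 -m inch '[[[-1,0,0,0,0],[-3,0,0,0,0],[-4,0,0,0,0],[-4,0,0,0,0],[-4,0,0,0,0],[-2,0,0,0,0],[0,0,0,0,0],[0,0,0,0,0]]]' 20
python3 -c "
from h import *
to((.5993,-.3396,.2))"
```

```text
time: 4.15
position: [0.6337, 0.1437, 0.2117]
tool_rot: [0.122, 0.696, -0.123, 0.697]
ft_force: [0.2, -0.7, -0.6]
grip_width: 0.0172
t 4.15 tcp [0.6337 0.1437 0.2117] y-axis ang 70.0 tilt x [ 0.001 -0.002 -1.   ] F [ 0.2 -0.7 -0.6] w 0.0172 q [ 0.05  0.58  1.39 -0.    1.17 -1.17]
shift cm [  1.28 -46.6   13.27]
```

```bash
python3 -m inch '[[[0,-1.5,0.4,0,0],[0,-3,0.8,0,0],[0,-3.9,1.1,0,0],[0,-3.9,1.1,0,0],[0,-3.9,1.1,0,0],[0,-3.9,1.1,0,0],[0,-3.9,1.1,0,0],[0,-3.9,1.1,0,0]]]'
python3 -m inch '[[[0,-3.9,1.1,0,0],[0,-3.9,1.1,0,0],[0,-3,0.8,0,0],[0,-2,0.5,0,0],[0,-1,0.2,0,0],[0,0,0,0,0],[0,0,0,0,0]]]'
python3 -c "
from h import *
to((.5993,-.3396,.1))"
```

```text
time: 4.82
position: [0.602, -0.147, 0.1969]
tool_rot: [0.118, 0.706, -0.117, 0.688]
ft_force: [1.2, 0.2, 0.5]
grip_width: 0.0171
time: 5.4
position: [0.576, -0.3049, 0.1783]
tool_rot: [0.126, 0.716, -0.119, 0.677]
ft_force: [-0.5, 0.9, -1.3]
grip_width: 0.0171
t 5.40 tcp [ 0.576  -0.3049  0.1783] y-axis ang 70.1 tilt x [-0.053  0.018 -0.998] F [-0.5  0.9 -1.3] w 0.0171 q [-0.65  0.65  1.37 -0.02  1.18 -1.87]
shift cm [ 7.63 -2.46  3.81]
```

Fast base swings tilt the tool: it now leans 3° inward. I'll test how slow moves affect the tilt.

```bash
S='from h import *
state()'
python3 -m inch '[[[-0.5,-0.3,0.4,0,0],[-0.5,-0.3,0.4,0,0],[-0.5,-0.3,0.4,0,0],[-0.5,-0.3,0.4,0,0],[-0.5,-0.3,0.4,0,0],[-0.5,-0.3,0.4,0,0],[0,0,0,0,0],[0,0,0,0,0]]]' >/dev/null; python3 -c "$S"
python3 -m inch '[[[-4,0,0,0,0],[-4,0,0,0,0],[-4,0,0,0,0],[0,0,0,0,0],[0,0,0,0,0]]]' >/dev/null; python3 -c "$S"
python3 -m inch '[[[0.5,0,0,0,0],[0.5,0,0,0,0],[0.5,0,0,0,0],[0.5,0,0,0,0],[0.5,0,0,0,0],[0.5,0,0,0,0],[0.5,0,0,0,0],[0.5,0,0,0,0]]]' >/dev/null; python3 -c "$S"
python3 -m inch '[[[0.5,0,0,0,0],[0.5,0,0,0,0],[0.5,0,0,0,0],[0.5,0,0,0,0],[0.5,0,0,0,0],[0.5,0,0,0,0],[0.5,0,0,0,0],[0.5,0,0,0,0]]]' >/dev/null; python3 -c "$S"
python3 -m inch '[[[0,0,0,0,0],[0,0,0,0,0]]]' >/dev/null; python3 -c "$S"
```

```text
t 6.07 tcp [ 0.5979 -0.3249  0.21  ] y-axis ang 70.6 tilt x [-0.054  0.021 -0.998] F [ 0.7  1.2 -1.3] w 0.0175 q [-0.65  0.65  1.26 -0.02  1.29 -1.88]
t 6.48 tcp [ 0.6032 -0.3256  0.3316] y-axis ang 70.7 tilt x [-0.061  0.027 -0.998] F [-0.3 -0.6 -1.9] w 0.0171 q [-0.65  0.57  1.09 -0.02  1.55 -1.88]
t 7.15 tcp [ 0.598  -0.3224  0.2823] y-axis ang 70.7 tilt x [-0.068  0.033 -0.997] F [-0.7  0.3 -0.4] w 0.0170 q [-0.65  0.59  1.16 -0.02  1.46 -1.88]
t 7.82 tcp [ 0.5948 -0.321   0.2374] y-axis ang 70.6 tilt x [-0.069  0.033 -0.997] F [-0.6  0.7 -0.9] w 0.0175 q [-0.65  0.63  1.23 -0.02  1.36 -1.88]
t 7.98 tcp [ 0.5942 -0.3206  0.2357] y-axis ang 70.6 tilt x [-0.071  0.035 -0.997] F [ 0.3  0.1 -0.2] w 0.0175 q [-0.65  0.63  1.23 -0.02  1.36 -1.88]
```

```bash
S='from h import *
o,R=state();r=np.array([np.cos(o["q"][0]),np.sin(o["q"][0])]);print("   radial tilt %.4f tang %.4f"%(R[:2,0]@r,R[0,0]*-r[1]+R[1,0]*r[0]))'
echo "$S" > s.py
Z='[[[0,0,0,0,0],[0,0,0,0,0],[0,0,0,0,0],[0,0,0,0,0],[0,0,0,0,0],[0,0,0,0,0],[0,0,0,0,0],[0,0,0,0,0]]]'
python3 s.py;python3 -m inch '[[[0,0,0,0,0],[0,0,0,0,0],[0,0,0,0,0],[0,0,0,0,0],[0,0,0,0,0],[0,0,0,0,0],[0,0,0,0,0],[0,0,0,0,0]]]' >/dev/null; python3 s.py
python3 -m inch '[[[2,0,0,0,0],[2,0,0,0,0],[2,0,0,0,0],[0,0,0,0,0],[0,0,0,0,0]]]' >/dev/null; python3 s.py
python3 -m inch '[[[-0.5,0,0,0,0],[-0.5,0,0,0,0],[-0.5,0,0,0,0],[-0.5,0,0,0,0],[-0.5,0,0,0,0],[-0.5,0,0,0,0],[-0.5,0,0,0,0],[-0.5,0,0,0,0]]]' >/dev/null; python3 s.py
python3 -m inch '[[[-0.5,0,0,0,0],[-0.5,0,0,0,0],[-0.5,0,0,0,0],[-0.5,0,0,0,0],[0,0,0,0,0],[0,0,0,0,0]]]' >/dev/null; python3 s.py
```

```text
t 7.98 tcp [ 0.5942 -0.3206  0.2357] y-axis ang 70.6 tilt x [-0.071  0.035 -0.997] F [ 0.3  0.1 -0.2] w 0.0175 q [-0.65  0.63  1.23 -0.02  1.36 -1.88]
   radial tilt -0.0773 tang -0.0157
t 8.65 tcp [ 0.5951 -0.3212  0.2374] y-axis ang 70.7 tilt x [-0.068  0.032 -0.997] F [ 0.1  0.7 -0.3] w 0.0171 q [-0.65  0.63  1.23 -0.02  1.36 -1.88]
   radial tilt -0.0739 tang -0.0157
t 9.07 tcp [ 0.5927 -0.3205  0.1785] y-axis ang 70.7 tilt x [-0.063  0.028 -0.998] F [-0.5 -0.  -0.4] w 0.0170 q [-0.65  0.68  1.29 -0.02  1.23 -1.88]
   radial tilt -0.0673 tang -0.0158
t 9.73 tcp [ 0.5978 -0.3233  0.2287] y-axis ang 70.7 tilt x [-0.056  0.023 -0.998] F [ 0.1  0.6 -0.2] w 0.0171 q [-0.65  0.63  1.24 -0.02  1.33 -1.88]
   radial tilt -0.0579 tang -0.0158
t 10.23 tcp [ 0.5996 -0.3243  0.253 ] y-axis ang 70.7 tilt x [-0.053  0.021 -0.998] F [-0.2 -0.1 -0.5] w 0.0173 q [-0.65  0.61  1.21 -0.02  1.37 -1.88]
   radial tilt -0.0548 tang -0.0158
```

```bash

for k in 1 2; do
python3 -m inch '[[[4,0,0,0,0],[4,0,0,0,0],[4,0,0,0,0],[0,0,0,0,0],[0,0,0,0,0]]]' >/dev/null; python3 s.py
for i in 1 2 3; do python3 -m inch '[[[-0.5,0,0,0,0],[-0.5,0,0,0,0],[-0.5,0,0,0,0],[-0.5,0,0,0,0],[-0.5,0,0,0,0],[-0.5,0,0,0,0],[-0.5,0,0,0,0],[-0.5,0,0,0,0]]]' >/dev/null; python3 s.py; done; done
```

```text
t 10.65 tcp [ 0.5964 -0.3241  0.1332] y-axis ang 70.7 tilt x [-0.045  0.015 -0.999] F [ 0.5 -0.4  1.4] w 0.0169 q [-0.66  0.73  1.33 -0.02  1.13 -1.88]
   radial tilt -0.0451 tang -0.0159
t 11.32 tcp [ 0.6028 -0.3279  0.1891] y-axis ang 70.7 tilt x [-0.032  0.004 -0.999] F [-0.3 -0.  -0.3] w 0.0173 q [-0.65  0.67  1.28 -0.02  1.22 -1.88]
   radial tilt -0.0277 tang -0.0159
t 11.98 tcp [ 0.604  -0.3278  0.2336] y-axis ang 70.7 tilt x [-0.032  0.004 -0.999] F [-0.2 -0.4 -0.6] w 0.0170 q [-0.65  0.63  1.24 -0.02  1.31 -1.88]
   radial tilt -0.0281 tang -0.0158
t 12.65 tcp [ 0.6052 -0.3279  0.2777] y-axis ang 70.7 tilt x [-0.032  0.005 -0.999] F [ 0.1 -0.  -0.7] w 0.0171 q [-0.65  0.59  1.18 -0.02  1.4  -1.88]
   radial tilt -0.0288 tang -0.0159
t 13.07 tcp [ 0.6067 -0.3312  0.1631] y-axis ang 70.7 tilt x [-0.019 -0.006 -1.   ] F [ 1.3 -0.6 -0.2] w 0.0175 q [-0.65  0.7   1.3  -0.02  1.15 -1.88]
   radial tilt -0.0117 tang -0.0159
t 13.73 tcp [ 0.612 -0.334  0.22 ] y-axis ang 70.7 tilt x [-0.004 -0.017 -1.   ] F [-0.4  0.3 -0.2] w 0.0169 q [-0.65  0.64  1.25 -0.02  1.24 -1.88]
   radial tilt 0.0067 tang -0.0160
t 14.40 tcp [ 0.6118 -0.333   0.2643] y-axis ang 70.7 tilt x [-0.005 -0.016 -1.   ] F [-0.1 -0.  -0.6] w 0.0169 q [-0.65  0.6   1.2  -0.02  1.33 -1.88]
   radial tilt 0.0059 tang -0.0160
t 15.07 tcp [ 0.6119 -0.3321  0.3085] y-axis ang 70.7 tilt x [-0.005 -0.016 -1.   ] F [ 0.5 -0.3 -0.6] w 0.0169 q [-0.65  0.56  1.15 -0.02  1.42 -1.88]
   radial tilt 0.0053 tang -0.0160
```

The pumping works: slow, smooth moves don't drift, and the radial tilt is now +0.005. Next is a smooth descent over the small crucible.

```bash

python3 -m inch '[[[0.5,-0.1,-0.1,0,0],[1,-0.2,-0.2,0,0],[1.5,-0.2,-0.2,0,0],[2,-0.2,-0.2,0,0],[2,-0.2,-0.2,0,0],[2,-0.1,-0.1,0,0],[2,0,0,0,0],[2,0,0,0,0]]]' >/dev/null
python3 -m inch '[[[2,0,0,0,0],[1.5,0,0,0,0],[1.2,0,0,0,0],[0.9,0,0,0,0],[0.6,0,0,0,0],[0.3,0,0,0,0],[0,0,0,0,0],[0,0,0,0,0]]]' >/dev/null
python3 s.py
python3 -c "
from h import *
c=(.5993,-.3396)
to((*c,.0575))
ci=camera_info('wrist');im=camera('wrist')[:,:,::-1].copy()
o,R=state(); p=o['position']-[0,0,.0215-.0045]
draw(im,c,.034,.020,ci,(0,0,255))
draw(im,c,.0,.014,ci,(0,0,255))
draw(im,p,p[2],.0255,ci,(0,255,0))
cv2.imwrite('pics/w2.png',im)"
```

```text
t 16.40 tcp [ 0.5919 -0.3412  0.0958] y-axis ang 70.7 tilt x [-0.012 -0.012 -1.   ] F [0.3 0.2 0.1] w 0.0173 q [-0.68  0.77  1.38 -0.02  1.   -1.9 ]
   radial tilt -0.0015 tang -0.0166
t 16.40 tcp [ 0.5919 -0.3412  0.0958] y-axis ang 70.7 tilt x [-0.012 -0.012 -1.   ] F [0.3 0.2 0.1] w 0.0173 q [-0.68  0.77  1.38 -0.02  1.   -1.9 ]
shift cm [3.82 0.46 0.68] 
t 16.45 tcp [ 0.592  -0.3413  0.0961] y-axis ang 70.7 tilt x [-0.011 -0.012 -1.   ] F [ 0.3  0.4 -1.1] w 0.0167 q [-0.68  0.77  1.38 -0.02  1.   -1.9 ]
```

View pics/w2.png

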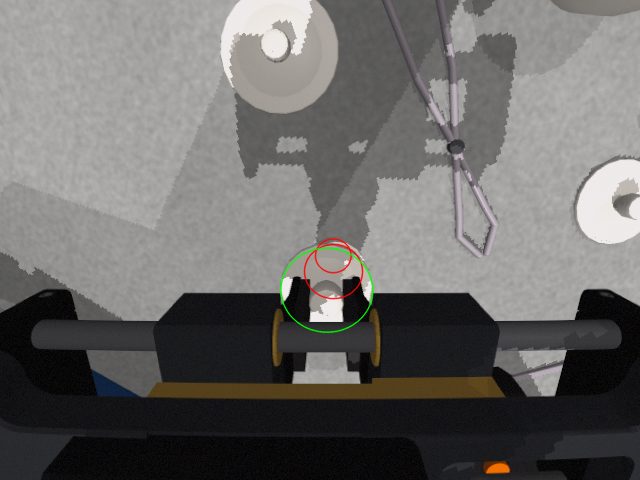

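```bash
python3 -c "
import cv2
im=cv2.imread('pics/w2.png')[225:350,260:400]
cv2.imwrite('pics/w2c.png',cv2.resize(im,None,fx=4.5,fy=4.5,interpolation=cv2.INTER_NEAREST))"
```

```text
(no output)
```

View pics/w2c.png

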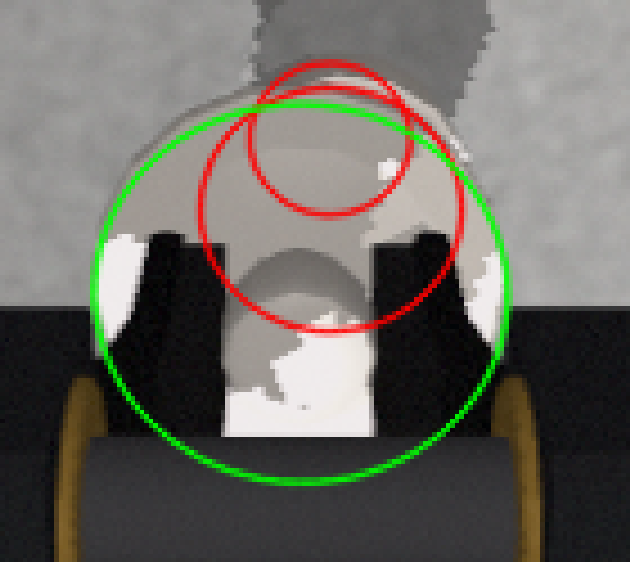

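```bash
python3 -c "
from h import *
ci=camera_info('wrist');o,R=state()
im=camera('wrist')[:,:,::-1].copy()
s=4.5;off=np.array([260,225])
a=np.linspace(0,2*np.pi,73)
outs=[]
for d in (0,.0025):
  g=cv2.resize(im[225:350,260:400],None,fx=s*.62,fy=s*.62,interpolation=cv2.INTER_NEAREST)
  for x,r,col in ((.0215,.0255,(0,255,255)),(.017,.0255,(0,255,0)),(-.0025,.007,(255,0,0)),(.004,.009,(0,0,255))):
    P=np.c_[0*a+x,r*np.cos(a),d+r*np.sin(a)]@R.T+o['position']
    q=(w2p(P,ci)-off)*s*.62
    cv2.polylines(g,[np.round(q*8).astype(np.int32)],True,col,1,cv2.LINE_AA,3)
  outs.append(g)
cv2.imwrite('pics/w3.png',np.hstack(outs))
print(R.round(3), -cv2.Rodrigues(ci['rvec'])[0].T@ci['tvec']-o['position'])
"
```

```text
t 16.45 tcp [ 0.592  -0.3413  0.0961] y-axis ang 70.7 tilt x [-0.011 -0.012 -1.   ] F [ 0.3  0.4 -1.1] w 0.0167 q [-0.68  0.77  1.38 -0.02  1.   -1.9 ]
[[-0.011  0.331  0.944]
 [-0.012  0.944 -0.331]
 [-1.    -0.015 -0.006]] [-0.07426652  0.02852388  0.1527814 ]
```

View pics/w3.png

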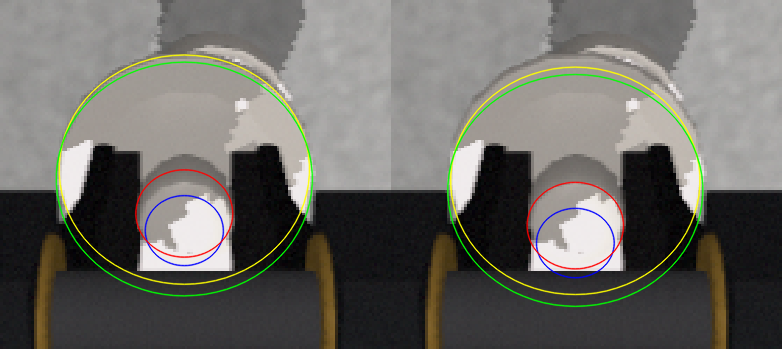

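The lid sits centred in the jaws, since the d=0 overlay fits. The crucible is mostly hidden, so I'll shift aside to measure it with the wrist camera.

```bash

python3 -m inch '[[[0,0,0.4,0,0],[0,0,0.8,0,0],[0,0,1,0,0],[0,0,1,0,0],[0,0,0.8,0,0],[0,0,0.4,0,0],[0,0,0,0,0],[0,0,0,0,0]]]' >/dev/null
cat > look.py <<'E'
from h import *
import sys
# look.py name cx cy z r : wrist picture crop around predicted circle, with predicted rim (red)
n,cx,cy,z,r=sys.argv[1],*map(float,sys.argv[2:6])
ci=camera_info('wrist');im=camera('wrist')[:,:,::-1].copy()
c=w2p([cx,cy,z],ci)[0]; h=60 if r<.03 else 100; s=600/(2*h)
x0,y0=[int(np.clip(v-h,0,m-2*h)) for v,m in zip(c,(640,480))]
g=cv2.resize(im[y0:y0+2*h,x0:x0+2*h],None,fx=s,fy=s,interpolation=cv2.INTER_CUBIC)
draw(g,(cx,cy),z,r,ci,(0,0,255),s,(x0,y0)); cv2.imwrite(f'pics/{n}.png',g)
print("crop origin",x0,y0,"scale",s,"centre in crop",((c-[x0,y0])*s).round(1))
e=w2p([[cx,cy,z],[cx+.001,cy,z],[cx,cy+.001,z]],ci)*s; print("px per mm x,y:",(e[1]-e[0]).round(2),(e[2]-e[0]).round(2))
E
python3 s.py; python3 look.py w4 .5993 -.3396 .034 .020
```

```text
t 17.17 tcp [ 0.6418 -0.3596  0.1028] y-axis ang 70.7 tilt x [ 0.    -0.021 -1.   ] F [-0.  -0.2 -0.4] w 0.0172 q [-0.66  0.81  1.23 -0.02  1.08 -1.88]
   radial tilt 0.0127 tang -0.0162
crop origin 275 131 scale 5.0 centre in crop [300.7 304.4]
px per mm x,y: [2.44 7.1 ] [ 7.15 -2.47]
```

View pics/w4.png

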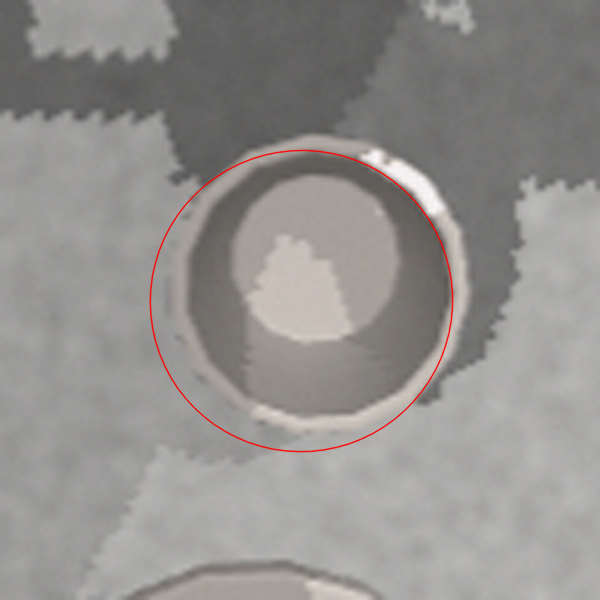

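The wrist view puts the rim centre at crop (320,287) against a predicted (301,300). The small crucible is therefore at about (0.5987, −0.337). I'll trust the wrist camera because it agreed with the lid in the hand.

```bash

python3 -m inch '[[[0.3,0.1,-0.4,0,0],[0.4,0.1,-0.8,0,0],[0.4,0.1,-1,0,0],[0.4,0.1,-1,0,0],[0.4,0.1,-0.7,0,0],[0.2,0,-0.3,0,0],[0,0,0,0,0],[0,0,0,0,0]]]' >/dev/null
python3 s.py; python3 -c "
from h import *
to((.5987,-.337,.0585))"
```

```text
t 17.88 tcp [ 0.5976 -0.3381  0.0798] y-axis ang 70.7 tilt x [-0.004 -0.018 -1.   ] F [-0.5 -0.2 -0.2] w 0.0171 q [-0.67  0.79  1.38 -0.02  0.96 -1.89]
   radial tilt 0.0080 tang -0.0162
t 17.88 tcp [ 0.5976 -0.3381  0.0798] y-axis ang 70.7 tilt x [-0.004 -0.018 -1.   ] F [-0.5 -0.2 -0.2] w 0.0171 q [-0.67  0.79  1.38 -0.02  0.96 -1.89]
shift cm [2.13 0.18 0.06]
```

```bash

python3 -m inch '[[[0.3,0.1,0.05,0,0],[0.4,0.05,0,0,0],[0.4,0,0,0,0],[0.3,0,0,0,0],[0.2,0,0,0,0],[0.1,0,0,0,0],[0,0,0,0,0]]]' 
python3 -c "
from h import *
to((.5987,-.337,.0555))"
```

```text
time: 18.47
position: [0.6007, -0.3383, 0.0616]
tool_rot: [0.112, 0.696, -0.126, 0.698]
ft_force: [0.7, -0.1, 0.1]
grip_width: 0.0174
t 18.47 tcp [ 0.6007 -0.3383  0.0616] y-axis ang 70.7 tilt x [-0.001 -0.02  -1.   ] F [ 0.7 -0.1  0.1] w 0.0174 q [-0.67  0.81  1.38 -0.02  0.93 -1.89]
shift cm [ 0.6   0.07 -0.24]
```

```bash

python3 -m inch '[[[0.1,0.05,-0.15,0,0],[0.1,0,-0.1,0,0],[0.1,0,0,0,0],[0.1,0,0,0,0],[0,0,0,0,0]]]' 
python3 -c "
from h import *
to((.5987,-.337,.0555))"
```

```text
time: 18.88
position: [0.5984, -0.3371, 0.0573]
tool_rot: [0.112, 0.696, -0.126, 0.698]
ft_force: [-0.2, 0.3, -0.4]
grip_width: 0.0172
t 18.88 tcp [ 0.5984 -0.3371  0.0573] y-axis ang 70.7 tilt x [-0.001 -0.02  -1.   ] F [-0.2  0.3 -0.4] w 0.0172 q [-0.67  0.82  1.39 -0.02  0.92 -1.89]
shift cm [0.17 0.03 0.03]
```

```bash

python3 -m inch '[[[0.1,0,0,0,0],[0.05,0,0,0,0],[0,0,0,0,0]]]'|grep -E 'pos|force' 
python3 -m inch '[[[0.06,0,0,0,0],[0,0,0,0,0]]]'|grep -E 'pos|force' ;python3 s.py
```

```text
position: [0.5985, -0.3372, 0.0559]
ft_force: [0.2, -0.4, -0.3]
position: [0.5988, -0.3373, 0.0559]
ft_force: [0.0, -0.9, 0.4]
t 19.30 tcp [ 0.5988 -0.3373  0.0559] y-axis ang 70.7 tilt x [ 0.   -0.02 -1.  ] F [ 0.  -0.9  0.4] w 0.0172 q [-0.67  0.82  1.39 -0.02  0.92 -1.89]
   radial tilt 0.0128 tang -0.0159
```

```bash

for i in 1 2; do python3 -m inch '[[[0.06,0,0,0,0],[0.02,0,0,0,0]]]'|grep -E 'pos|force' ; done; python3 s.py
```

```text
position: [0.599, -0.3374, 0.0557]
ft_force: [-0.2, 0.3, 1.3]
position: [0.5992, -0.3373, 0.0557]
ft_force: [-0.6, 0.9, 1.3]
t 19.63 tcp [ 0.5992 -0.3373  0.0557] y-axis ang 70.7 tilt x [ 0.001 -0.021 -1.   ] F [-0.6  0.9  1.3] w 0.0170 q [-0.67  0.82  1.39 -0.02  0.92 -1.89]
   radial tilt 0.0138 tang -0.0156
```

Contact is at z = 0.0557 against an expected 0.0555. Releasing gently.

```bash

python3 -m inch '[[[0,0,0,0,0],[0,0,0,0,0],[0,0,0,0,0.22],[0,0,0,0,0.24],[0,0,0,0,0.4],[0,0,0,0,0.4],[0,0,0,0,0.4]]]' 3
python3 -m inch '[[[-0.3,0,0,0,0.4],[-0.6,0,0,0,0.4],[-1,0,0,0,0.4],[-1.3,0,0.5,0,0.4],[-1,0,1,0,0.4],[-0.7,0,1,0,0.4],[-0.3,0,1,0,0.4],[0,0,0.5,0,0.4]]]'
python3 s.py; python3 look.py w5 .5987 -.337 .0385 .0255
```

```text
time: 20.22
position: [0.599, -0.3376, 0.0542]
tool_rot: [0.111, 0.695, -0.126, 0.699]
ft_force: [0.2, -0.4, 0.4]
grip_width: 0.0317
time: 20.88
position: [0.6369, -0.3497, 0.1137]
tool_rot: [0.112, 0.696, -0.126, 0.698]
ft_force: [-0.1, 0.1, 0.1]
grip_width: 0.0349
t 20.88 tcp [ 0.6369 -0.3497  0.1137] y-axis ang 70.6 tilt x [ 0.    -0.021 -1.   ] F [-0.1  0.1  0.1] w 0.0349 q [-0.65  0.79  1.25 -0.02  1.09 -1.87]
   radial tilt 0.0127 tang -0.0164
crop origin 266 139 scale 5.0 centre in crop [305. 304.]
px per mm x,y: [2.41 6.81] [ 6.88 -2.37]
```

View pics/w5.png

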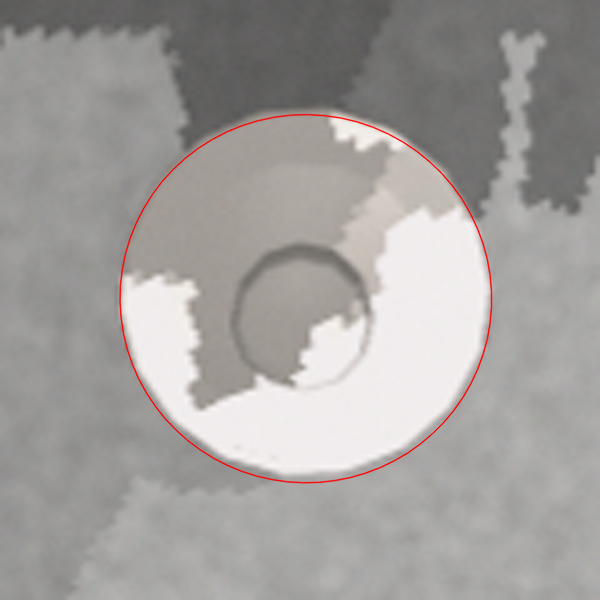

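The small lid is seated and closed all round. Its centre is at crop (306,292) against (305,304), about 1.6 mm off. I'll now write an edge-based circle fit to save on picture views, and go to the large lid.

```bash
cat > fit.py <<'E'
from h import *
import sys
from scipy.ndimage import map_coordinates
def fit(cx,cy,z,r,cam='wrist',rng=.007):
    ci=camera_info(cam);g=cv2.GaussianBlur(cv2.cvtColor(camera(cam),cv2.COLOR_RGB2GRAY),(0,0),1).astype(float)
    best=[]
    def sc(dx,dy):
        c=(cx+dx,cy+dy)
        v=[]
        for d in (-.0008,.0008):
            q=w2p(circ(c,z,r+d),ci); v.append(map_coordinates(g,[q[:,1],q[:,0]],order=1,mode='nearest'))
        return np.mean(np.minimum(abs(v[0]-v[1]),25))
    G=np.arange(-rng,rng+1e-6,.0005)
    S=np.array([[sc(a,b) for b in G] for a in G]); i,j=np.unravel_index(S.argmax(),S.shape)
    print("fit",round(cx+G[i],4),round(cy+G[j],4),"shift mm",(G[i]*1e3).round(1),(G[j]*1e3).round(1),"score %.1f median %.1f"%(S.max(),np.median(S)))
    return cx+G[i],cy+G[j]
if __name__=="__main__": fit(*map(float,sys.argv[1:5]),*(sys.argv[5:6]))
E
python3 fit.py .5987 -.337 .0385 .0255
python3 -m inch '[[[-0.3,-0.1,-0.4,0,0.4],[-0.3,-0.3,-1,0,0.4],[-0.3,-0.5,-2,0,0.4],[-0.3,-0.5,-2,0,0.4],[-0.3,-0.5,-2,0,0.4],[-0.3,-0.5,-2,0,0.4],[-0.3,-0.5,-2,0,0.4],[0,-0.5,-2,0,0.4]]]' >/dev/null
python3 -m inch '[[[0,-0.4,-1.5,0,0.4],[0,-0.2,-1,0,0.4],[0,0,-0.5,0,0.4],[0,0,0,0,0.4],[0,0,0,0,0.4]]]' >/dev/null
python3 s.py; python3 fit.py .4515 -.3284 .0045 .0395;  python3 fit.py .4515 -.3284 .024 .007; python3 -c "
from h import *
to((.4515,-.3284,.06))"
```

```text
fit 0.5977 -0.3365 shift mm -1.0 0.5 score 22.6 median 6.8
t 22.07 tcp [ 0.4471 -0.3218  0.1325] y-axis ang 70.6 tilt x [-0.018 -0.006 -1.   ] F [ 0.3 -0.9 -0.5] w 0.0349 q [-0.82  0.57  1.7  -0.02  0.87 -2.04]
   radial tilt -0.0077 tang -0.0168
fit 0.451 -0.3259 shift mm -0.5 2.5 score 25.0 median 7.0
fit 0.449 -0.3254 shift mm -2.5 3.0 score 15.6 median 4.2
t 22.17 tcp [ 0.4478 -0.3221  0.1324] y-axis ang 70.7 tilt x [-0.017 -0.006 -1.   ] F [-0.3  0.2  0.2] w 0.0354 q [-0.82  0.57  1.7  -0.02  0.87 -2.04]
shift cm [ 7.24 -0.39  0.66]
```

```bash
python3 -m inch '[[[0.5,0,0.2,0,0.4],[1,-0.1,0.2,0,0.4],[1.5,0,0.1,0,0.4],[1.5,0,0,0,0.4],[1.5,0,0,0,0.4],[1.2,0,0,0,0.4],[0.8,0,0,0,0.4],[0.4,0,0,0,0.4]]]' >/dev/null
python3 -m inch '[[[0.2,0,0,0,0.4],[0,0,0,0,0.4],[0,0,0,0,0.4]]]' >/dev/null
python3 s.py;  python3 -c "
from h import *
to((.451,-.3259,.0205))"
```

```text
t 23.08 tcp [ 0.4582 -0.3281  0.0366] y-axis ang 71.0 tilt x [-0.012 -0.01  -1.   ] F [0.  0.1 0.4] w 0.0348 q [-0.81  0.74  1.72 -0.03  0.68 -2.03]
   radial tilt -0.0010 tang -0.0163
t 23.08 tcp [ 0.4582 -0.3281  0.0366] y-axis ang 71.0 tilt x [-0.012 -0.01  -1.   ] F [0.  0.1 0.4] w 0.0348 q [-0.81  0.74  1.72 -0.03  0.68 -2.03]
shift cm [ 1.62 -0.01 -0.74]
```

```bash
python3 -m inch '[[[0.2,0,-0.2,0,0.4],[0.4,0,-0.3,0,0.4],[0.4,0,-0.15,0,0.4],[0.2,0,0,0,0.4],[0.1,0,0,0,0.4],[0,0,0,0,0.4],[0,0,0,0,0.4]]]' >/dev/null
python3 s.py;  python3 -c "
from h import *
to((.451,-.3259,.0205))"
```

```text
t 23.67 tcp [ 0.4522 -0.3271  0.0248] y-axis ang 70.9 tilt x [-0.009 -0.014 -1.   ] F [0.8 0.1 0.3] w 0.0352 q [-0.82  0.76  1.74 -0.03  0.64 -2.03]
   radial tilt 0.0040 tang -0.0163
t 23.67 tcp [ 0.4522 -0.3271  0.0248] y-axis ang 70.9 tilt x [-0.009 -0.014 -1.   ] F [0.8 0.1 0.3] w 0.0352 q [-0.82  0.76  1.74 -0.03  0.64 -2.03]
shift cm [ 0.43  0.08 -0.15]
```

```bash
python3 -m inch '[[[0.2,0.05,-0.12,0,0.4],[0.2,0,0,0,0.4],[0,0,0,0,0.4],[0,0,0,0,0.1],[0,0,0,0,0.1],[0,0,0,0,0],[0,0,0,0,0],[0,0,0,0,0]]]' 20
python3 s.py
python3 -m inch '[[[-0.3,0,0,0,0],[-0.7,0,0,0,0],[-1.2,0,0,0,0],[-1.8,0,0,0,0],[-2.2,0,0,0,0],[-2.5,0,0,0,0],[-2.5,0,0,0,0],[-2.2,0,0,0,0]]]' >/dev/null
python3 -m inch '[[[-1.8,0,0,0,0],[-1.4,0,0,0,0],[-1,0,0,0,0],[-0.6,0,0,0,0],[-0.3,0,0,0,0],[0,0,0,0,0]]]' >/dev/null
python3 s.py; python3 -c "
from h import *
to((.5985,.3435,.2))"
```

```text
time: 24.33
position: [0.4515, -0.3265, 0.0207]
tool_rot: [0.111, 0.699, -0.123, 0.695]
ft_force: [-0.6, -0.9, -1.0]
grip_width: 0.0169
t 24.33 tcp [ 0.4515 -0.3265  0.0207] y-axis ang 71.0 tilt x [-0.008 -0.015 -1.   ] F [-0.6 -0.9 -1. ] w 0.0169 q [-0.82  0.76  1.75 -0.03  0.63 -2.03]
   radial tilt 0.0050 tang -0.0163
t 25.50 tcp [ 0.4516 -0.3216  0.22  ] y-axis ang 71.0 tilt x [-0.009 -0.014 -1.   ] F [ 0.3 -0.1 -1.1] w 0.0173 q [-0.81  0.45  1.63 -0.02  1.06 -2.04]
   radial tilt 0.0041 tang -0.0159
t 25.50 tcp [ 0.4516 -0.3216  0.22  ] y-axis ang 71.0 tilt x [-0.009 -0.014 -1.   ] F [ 0.3 -0.1 -1.1] w 0.0173 q [-0.81  0.45  1.63 -0.02  1.06 -2.04]
shift cm [ 0.95 67.69 -7.8 ]
```

```bash
python3 -m inch '[[[0,0.4,0,0,0],[0,0.8,0,0,0],[0,1.2,0,0,0],[0,1.6,0,0,0],[0,2,0,0,0],[0,2,0,0,0],[0,2,0,0,0],[0,2,0,0,0]]]' >/dev/null; python3 s.py
python3 -m inch '[[[0,2,0,0,0],[0,2,0,0,0],[0,2,0,0,0],[0,2,0,0,0],[0,2,0,0,0],[0,2,0,0,0],[0,2,0,0,0],[0,2,0,0,0]]]' >/dev/null; python3 s.py
```

```text
t 26.17 tcp [ 0.4897 -0.1998  0.2122] y-axis ang 70.6 tilt x [-0.018 -0.006 -1.   ] F [-0.5  0.  -0.9] w 0.0170 q [-0.59  0.43  1.69 -0.02  1.03 -1.81]
   radial tilt -0.0119 tang -0.0147
t 26.83 tcp [ 0.539  -0.0288  0.2033] y-axis ang 70.9 tilt x [-0.035  0.004 -0.999] F [-0.4 -0.7 -0.3] w 0.0172 q [-0.26  0.47  1.65 -0.01  1.06 -1.49]
   radial tilt -0.0347 tang -0.0047
```

```bash
python3 -m inch '[[[-0.1,2,0,0,0],[-0.1,2,0,0,0],[-0.1,2,0,0,0],[-0.1,2,0,0,0],[-0.1,2,0,0,0],[-0.1,2,0,0,0],[-0.1,2,0,0,0],[-0.1,2,0,0,0]]]' >/dev/null; python3 s.py
python3 -m inch '[[[-0.1,2,0,0,0],[-0.1,2,0,0,0],[-0.1,2,0,0,0],[-0.1,1.6,0,0,0],[-0.1,1.2,0,0,0],[-0.1,0.8,0,0,0],[-0.1,0.4,0,0,0],[0,0,0,0,0]]]' >/dev/null; python3 s.py; python3 -c "
from h import *
to((.662,.32,.18))"
```

```text
t 27.50 tcp [0.584  0.1415 0.2017] y-axis ang 71.2 tilt x [-0.056  0.008 -0.998] F [ 0.1 -0.8 -0.5] w 0.0170 q [ 0.05  0.55  1.49  0.01  1.16 -1.2 ]
   radial tilt -0.0551 tang 0.0106
t 28.17 tcp [0.6088 0.2532 0.1993] y-axis ang 71.8 tilt x [-0.073  0.007 -0.997] F [ 0.6 -0.3 -0.3] w 0.0170 q [ 0.21  0.64  1.32  0.02  1.25 -1.05]
   radial tilt -0.0694 tang 0.0225
t 28.17 tcp [0.6088 0.2532 0.1993] y-axis ang 71.8 tilt x [-0.073  0.007 -0.997] F [ 0.6 -0.3 -0.3] w 0.0170 q [ 0.21  0.64  1.32  0.02  1.25 -1.05]
shift cm [1.58 8.04 3.09]
```

Base travel tips the tool inward. The lid was picked at tilt (−0.008, −0.015) and I want that tilt back before placing. I'll return to q1 ≈ −0.3, over-pump there, and come back.

```bash
python3 -m inch '[[[-0.1,-0.4,0,0,0],[-0.2,-0.8,0,0,0],[-0.2,-1.4,0,0,0],[-0.2,-2,0.1,0,0],[-0.2,-2.5,0.1,0,0],[-0.2,-3,0.1,0,0],[-0.2,-3,0.1,0,0],[-0.2,-3,0.1,0,0]]]' >/dev/null; python3 s.py
python3 -m inch '[[[-0.2,-3,0.2,0,0],[-0.2,-3,0.2,0,0],[-0.2,-3,0.2,0,0],[-0.2,-2.5,0.2,0,0],[-0.2,-2,0,0,0],[-0.2,-1.4,0,0,0],[-0.1,-0.8,0,0,0],[0,-0.4,0,0,0]]]' >/dev/null; python3 s.py
python3 -m inch '[[[-0.5,0,0,0,0],[-1,0,0,0,0],[-1.5,0,0,0,0],[-1.5,0,0,0,0],[-1,0,0,0,0],[-0.5,0,0,0,0],[0,0,0,0,0],[0,0,0,0,0]]]' >/dev/null; python3 s.py
```

```text
t 28.83 tcp [0.559  0.087  0.2179] y-axis ang 71.9 tilt x [-0.074  0.004 -0.997] F [-0.2 -0.5 -0.1] w 0.0169 q [-0.04  0.5   1.55  0.    1.17 -1.3 ]
   radial tilt -0.0742 tang 0.0012
t 29.50 tcp [ 0.5024 -0.0939  0.2396] y-axis ang 70.7 tilt x [-0.074 -0.002 -0.997] F [ 0.1  0.1 -1. ] w 0.0171 q [-0.39  0.4   1.66 -0.03  1.16 -1.61]
   radial tilt -0.0682 tang -0.0294
t 30.17 tcp [ 0.5043 -0.0916  0.3033] y-axis ang 70.7 tilt x [-0.076  0.002 -0.997] F [-0.1  0.2 -2. ] w 0.0173 q [-0.38  0.33  1.57 -0.03  1.31 -1.61]
   radial tilt -0.0713 tang -0.0269
```

```bash
for i in 1 2 3; do
python3 -m inch '[[[4,0,0,0,0],[4,0,0,0,0],[0,0,0,0,0],[0,0,0,0,0]]]' >/dev/null; python3 s.py
python3 -m inch '[[[-0.5,0,0,0,0],[-0.5,0,0,0,0],[-0.7,0,0,0,0],[-1,0,0,0,0],[-1.5,0,0,0,0],[-1.5,0,0,0,0],[-1,0,0,0,0],[-0.5,0,0,0,0]]]' >/dev/null; python3 s.py;done
```

```text
t 30.50 tcp [ 0.4998 -0.0906  0.2226] y-axis ang 70.8 tilt x [-0.071  0.    -0.997] F [-0.5 -0.  -0.5] w 0.0169 q [-0.38  0.41  1.69 -0.03  1.11 -1.6 ]
   radial tilt -0.0663 tang -0.0266
t 31.17 tcp [ 0.5096 -0.0917  0.3107] y-axis ang 70.8 tilt x [-0.057 -0.006 -0.998] F [ 0.2 -0.3 -1.4] w 0.0173 q [-0.38  0.32  1.56 -0.03  1.31 -1.61]
   radial tilt -0.0505 tang -0.0263
t 31.50 tcp [ 0.513 -0.095  0.241] y-axis ang 70.8 tilt x [-0.032 -0.016 -0.999] F [ 1.1 -0.4 -0.3] w 0.0172 q [-0.38  0.39  1.66 -0.03  1.11 -1.6 ]
   radial tilt -0.0239 tang -0.0264
t 32.17 tcp [ 0.5198 -0.0951  0.3316] y-axis ang 70.8 tilt x [-0.015 -0.022 -1.   ] F [ 0.1 -0.3 -0.2] w 0.0173 q [-0.38  0.29  1.54 -0.03  1.32 -1.61]
   radial tilt -0.0054 tang -0.0263
t 32.50 tcp [ 0.5256 -0.0993  0.2616] y-axis ang 70.8 tilt x [ 0.008 -0.031 -0.999] F [ 0.7 -0.3  0.6] w 0.0171 q [-0.38  0.37  1.63 -0.03  1.12 -1.6 ]
   radial tilt 0.0189 tang -0.0263
t 33.17 tcp [ 0.5287 -0.0978  0.3523] y-axis ang 70.8 tilt x [ 0.025 -0.038 -0.999] F [-0.3  0.4 -0.1] w 0.0172 q [-0.38  0.27  1.51 -0.03  1.32 -1.61]
   radial tilt 0.0368 tang -0.0264
```

```bash
python3 -m inch '[[[0.1,0.5,0,0,0],[0.2,1,0,0,0],[0.3,1.5,0,0,0],[0.4,2,0,0,0],[0.4,2.5,0,0,0],[0.4,2.5,0,0,0],[0.4,2.5,0,0,0],[0.4,2.5,0,0,0]]]' >/dev/null; python3 s.py
python3 -m inch '[[[0.3,2.5,0,0,0],[0.3,2.5,0,0,0],[0.3,2.5,0,0,0],[0.3,2.5,0,0,0],[0.3,2.5,0,0,0],[0.3,2.5,0,0,0],[0.2,2.5,0,0,0],[0.1,2.2,0,0,0]]]' >/dev/null; python3 s.py
python3 -m inch '[[[0,2,0,0,0],[0,1.5,0,0,0],[0,1,0,0,0],[0,0.5,0,0,0],[0,0,0,0,0],[0,0,0,0,0]]]' >/dev/null; python3 s.py; python3 -c "
from h import *
to((.662,.32,.13))"
```

```text
t 33.83 tcp [0.5816 0.0479 0.3248] y-axis ang 70.3 tilt x [ 0.032 -0.042 -0.999] F [ 1.  -0.3 -0.9] w 0.0171 q [-0.09  0.37  1.44 -0.04  1.3  -1.31]
   radial tilt 0.0354 tang -0.0390
t 34.50 tcp [0.6446 0.2516 0.2868] y-axis ang 70.6 tilt x [ 0.015 -0.04  -0.999] F [ 0.1  0.1 -0.1] w 0.0175 q [ 0.23  0.58  1.19 -0.04  1.37 -1.  ]
   radial tilt 0.0056 tang -0.0426
t 35.00 tcp [0.6574 0.3112 0.2764] y-axis ang 71.1 tilt x [ 0.004 -0.041 -0.999] F [ 0.1 -0.6 -1.3] w 0.0173 q [ 0.31  0.65  1.08 -0.04  1.42 -0.93]
   radial tilt -0.0087 tang -0.0399
t 35.00 tcp [0.6574 0.3112 0.2764] y-axis ang 71.1 tilt x [ 0.004 -0.041 -0.999] F [ 0.1 -0.6 -1.3] w 0.0173 q [ 0.31  0.65  1.08 -0.04  1.42 -0.93]
shift cm [14.6   1.53 -0.09]
```

```bash
python3 -m inch '[[[0.4,0.2,0,0,0],[0.8,0.3,0,0,0],[1.3,0.3,0,0,0],[1.8,0.3,0,0,0],[2,0.2,0,0,0],[2,0.1,0,0,0],[1.6,0,0,0,0],[1.3,0,0,0,0]]]' >/dev/null; 
python3 -m inch '[[[1,0,0,0,0],[0.7,0,0,0,0],[0.4,0,0,0,0],[0.2,0,0,0,0],[0,0,0,0,0]]]' >/dev/null; python3 s.py; python3 -c "
from h import *
to((.5985,.3435,.14))"
python3 fit.py .5985 .3435 .054 .034; python3 look.py w6 .5985 .3435 .054 .034
```

```text
t 36.08 tcp [0.6619 0.3112 0.128 ] y-axis ang 70.6 tilt x [-0.001 -0.043 -0.999] F [ 0.1 -0.4  0.2] w 0.0171 q [ 0.3   0.79  1.2  -0.04  1.16 -0.91]
   radial tilt -0.0135 tang -0.0412
t 36.08 tcp [0.6619 0.3112 0.128 ] y-axis ang 70.6 tilt x [-0.001 -0.043 -0.999] F [ 0.1 -0.4  0.2] w 0.0171 q [ 0.3   0.79  1.2  -0.04  1.16 -0.91]
shift cm [-1.33  0.88 -7.04] 
fit 0.5965 0.348 shift mm -2.0 4.5 score 22.9 median 8.5
crop origin 244 53 scale 3.0 centre in crop [301.4 301.1]
px per mm x,y: [1.46 4.43] [ 4.35 -1.55]
```

View pics/w6.png

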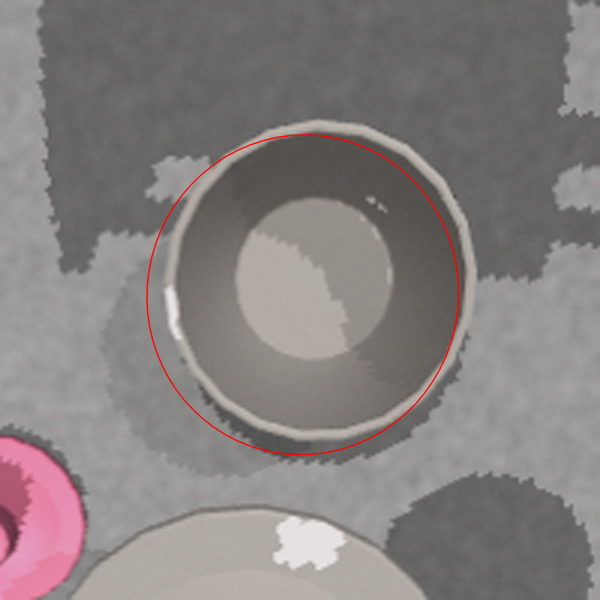

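```bash
cat > hand.py <<'E'
# hand.py r [h]: offset (mm, tool y,z) of held lid from TCP, from wrist picture; h = TCP height over lid underside
from h import *; import sys
from scipy.ndimage import map_coordinates
r=float(sys.argv[1]);h=float(sys.argv[2]) if len(sys.argv)>2 else .0207
ci=camera_info('wrist');o=robot.get_obs();R=Ro.from_quat(o["tool_rot"]).as_matrix()
g=cv2.GaussianBlur(cv2.cvtColor(camera('wrist'),cv2.COLOR_RGB2GRAY),(0,0),1).astype(float)
a=np.linspace(0,2*np.pi,181)
def sc(y,z):
    v=[]
    for d in (-.0006,.0006):
        P=np.c_[0*a+h-.0045,y+(r+d)*np.cos(a),z+(r+d)*np.sin(a)]@R.T+o["position"]
        q=w2p(P,ci);m=q[:,1]<272; v.append(map_coordinates(g,[q[:,1],q[:,0]],order=1,mode='nearest')); 
    return np.mean(np.minimum(abs(v[0]-v[1]),25)[m])
G=np.arange(-.004,.0041,.0005);S=np.array([[sc(y,z) for z in G] for y in G]);i,j=np.unravel_index(S.argmax(),S.shape)
print("held lid offset mm: tool y %.1f z %.1f score %.1f med %.1f"%(G[i]*1e3,G[j]*1e3,S.max(),np.median(S)))
E
python3 hand.py .0395; python3 fit.py .5965 .348 .054 .034;python3 fit.py .5965 .348 .054 .0315; python3 fit.py .5104 .2271 .06 .021;python3 fit.py .5985 .3435 .054 .034 top;python3 fit.py .5977 -.3365 .0385 .0255 top
```

```text
held lid offset mm: tool y 0.5 z 0.5 score 24.8 med 7.6
fit 0.5965 0.348 shift mm -0.0 -0.0 score 23.0 median 9.5
fit 0.596 0.348 shift mm -0.5 -0.0 score 25.0 median 9.2
fit 0.5099 0.2336 shift mm -0.5 6.5 score 22.8 median 7.1
fit 0.597 0.3455 shift mm -1.5 2.0 score 9.2 median 5.0
fit 0.5997 -0.339 shift mm 2.0 -2.5 score 18.2 median 6.8
```

The wrist camera and the held lid agree within 0.7 mm, while the top camera is off by 2–3 mm. The large crucible is at (0.5963, 0.348). Moving over it.

```bash
python3 -m inch '[[[0,0.1,-0.4,0,0],[0,0.2,-0.8,0,0],[0,0.2,-1.1,0,0],[0.2,0.2,-1.2,0,0],[0.3,0.2,-1.1,0,0],[0.4,0.2,-0.9,0,0],[0.4,0.1,-0.6,0,0],[0.3,0,-0.3,0,0]]]' >/dev/null; 
python3 -m inch '[[[0.1,0,0,0,0],[0,0,0,0,0],[0,0,0,0,0]]]' >/dev/null; python3 s.py; python3 -c "
from h import *
to((.5957,.3477,.0747))"
```

```text
t 37.40 tcp [0.5971 0.3485 0.1089] y-axis ang 70.8 tilt x [-0.    -0.043 -0.999] F [-0.1 -0.2 -0.7] w 0.0171 q [ 0.38  0.77  1.33 -0.05  1.06 -0.83]
   radial tilt -0.0164 tang -0.0400
t 37.40 tcp [0.5971 0.3485 0.1089] y-axis ang 70.8 tilt x [-0.    -0.043 -0.999] F [-0.1 -0.2 -0.7] w 0.0171 q [ 0.38  0.77  1.33 -0.05  1.06 -0.83]
shift cm [ 3.43  0.02 -0.15]
```

```bash
python3 -m inch '[[[0.2,0,-0.1,0,0],[0.4,0,-0.05,0,0],[0.5,0,0,0,0],[0.5,0,0,0,0],[0.4,0,0,0,0],[0.3,0,0,0,0],[0.2,0,0,0,0],[0,0,0,0,0]]]' >/dev/null; 
python3 s.py; python3 -c "
from h import *
to((.5957,.3477,.0747))"
```

```text
t 38.07 tcp [0.5982 0.3462 0.081 ] y-axis ang 70.6 tilt x [ 0.002 -0.043 -0.999] F [ 0.1 -0.4 -1.8] w 0.0166 q [ 0.38  0.8   1.35 -0.05  1.01 -0.83]
   radial tilt -0.0145 tang -0.0405
t 38.07 tcp [0.5982 0.3462 0.081 ] y-axis ang 70.6 tilt x [ 0.002 -0.043 -0.999] F [ 0.1 -0.4 -1.8] w 0.0166 q [ 0.38  0.8   1.35 -0.05  1.01 -0.83]
shift cm [ 0.63  0.08 -0.3 ]
```

```bash
python3 -m inch '[[[0.1,0.05,-0.15,0,0],[0.1,0.03,-0.1,0,0],[0.1,0,0,0,0],[0,0,0,0,0]]]' |grep -E 'pos|forc'
for i in 1 2 3; do python3 -m inch '[[[0.08,0,0,0,0],[0.02,0,0,0,0]]]'|grep -E 'pos|force' ; done; python3 -c "
from h import *
to((.5957,.3477,.0747))"
```

```text
position: [0.596, 0.3479, 0.0777]
ft_force: [0.1, 0.0, -0.7]
position: [0.5961, 0.3481, 0.077]
ft_force: [0.0, 0.8, -0.9]
position: [0.5963, 0.3481, 0.0762]
ft_force: [-0.6, 0.5, -0.8]
position: [0.5967, 0.3482, 0.0756]
ft_force: [0.4, -0.1, 0.4]
t 38.90 tcp [0.5967 0.3482 0.0756] y-axis ang 70.6 tilt x [ 0.004 -0.042 -0.999] F [ 0.4 -0.1  0.4] w 0.0172 q [ 0.38  0.81  1.35 -0.05  1.   -0.82]
shift cm [ 0.09 -0.08 -0.08]
```

```bash
python3 -m inch '[[[0.05,-0.05,-0.05,0,0],[0.05,0,0,0,0]]]' 5|grep -E 'pos|forc'
for i in 1 2; do python3 -m inch '[[[0.06,0,0,0,0],[0.04,0,0,0,0]]]'|grep -E 'pos|force' ; done; python3 s.py
```

```text
position: [0.5967, 0.3481, 0.0753]
ft_force: [-0.9, -0.1, 1.4]
position: [0.597, 0.3483, 0.075]
ft_force: [-0.3, -0.2, 2.5]
position: [0.5971, 0.3482, 0.075]
ft_force: [-0.8, -0.4, 3.1]
t 39.40 tcp [0.5971 0.3482 0.075 ] y-axis ang 70.6 tilt x [ 0.007 -0.041 -0.999] F [-0.8 -0.4  3.1] w 0.0177 q [ 0.38  0.81  1.35 -0.05  0.99 -0.82]
   radial tilt -0.0089 tang -0.0404
```

Touching at the expected height with about 3 N. Release, retreat and check.

```bash
python3 -m inch '[[[0,0,0,0,0],[0,0,0,0,0],[0,0,0,0,0.22],[0,0,0,0,0.24],[0,0,0,0,0.4],[0,0,0,0,0.4],[0,0,0,0,0.4]]]' 3 >/dev/null
python3 -m inch '[[[-0.3,0,0,0,0.4],[-0.6,0,0,0,0.4],[-1,0,0,0,0.4],[-1.3,0,0.5,0,0.4],[-1.3,0,1,0,0.4],[-1.3,0,1,0,0.4],[-1,0,1,0,0.4],[-0.5,0,0.7,0,0.4]]]' >/dev/null
python3 -m inch '[[[0,0,0.3,0,0.4],[0,0,0,0,0.4]]]' >/dev/null
python3 s.py; python3 fit.py .5963 .348 .0585 .0395; python3 look.py w7 .5963 .348 .0585 .0395
```

```text
t 40.82 tcp [0.64   0.3365 0.1562] y-axis ang 70.7 tilt x [ 0.007 -0.041 -0.999] F [-0.2  0.7 -0.3] w 0.0350 q [ 0.35  0.75  1.21 -0.04  1.19 -0.87]
   radial tilt -0.0069 tang -0.0408
fit 0.5968 0.3475 shift mm 0.5 -0.5 score 23.3 median 6.6
crop origin 225 86 scale 3.0 centre in crop [302.3 302.3]
px per mm x,y: [1.33 3.8 ] [ 3.81 -1.31]
```

View pics/w7.png

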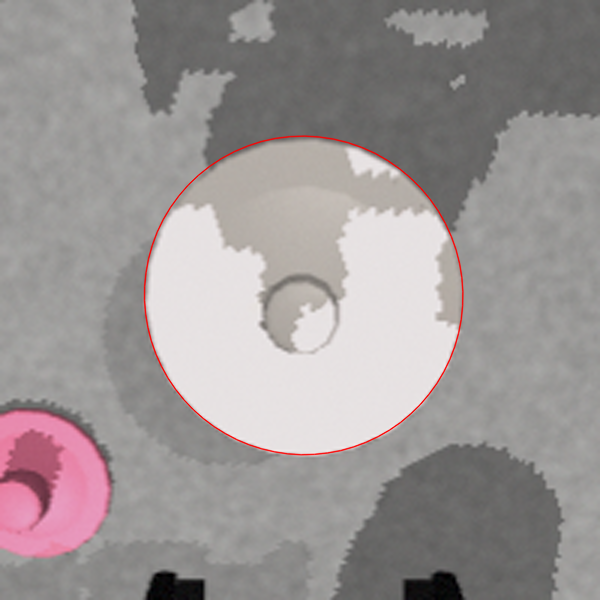

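The large lid sits on its crucible to within 0.7 mm; its outline matches the predicted circle at crop (302,302). Next is the largest lid.

```bash
python3 -m inch '[[[0,-0.4,-0.1,0,0.4],[0,-0.8,-0.3,0,0.4],[0,-1.4,-0.5,0,0.4],[0,-2,-0.8,0,0.4],[0,-2.3,-1,0,0.4],[0,-2.5,-1.1,0,0.4],[0,-2.5,-1.1,0,0.4],[0,-2.5,-1.1,0,0.4]]]' >/dev/null; 
python3 -m inch '[[[0,-2.3,-1,0,0.4],[0,-2,-0.8,0,0.4],[0,-1.6,-0.6,0,0.4],[0,-1.2,-0.4,0,0.4],[0,-0.8,-0.2,0,0.4],[0,-0.4,0,0,0.4],[0,0,0,0,0.4],[0,0,0,0,0.4]]]' >/dev/null; python3 s.py; python3 fit.py .4416 .1438 .0045 .0475; python3 fit.py .4416 .1438 .0045 .0475 top;python3 -c "
from h import *
to((.4416,.1438,.1))"
```

```text
t 42.25 tcp [0.4492 0.1406 0.1551] y-axis ang 71.1 tilt x [-0.024 -0.047 -0.999] F [-0.3  0.4 -0.4] w 0.0347 q [ 0.09  0.46  1.86 -0.06  0.84 -1.11]
   radial tilt -0.0283 tang -0.0443
fit 0.4416 0.1438 shift mm -0.0 -0.0 score 25.0 median 6.5
fit 0.4486 0.1368 shift mm 7.0 -7.0 score 5.0 median 1.3
t 42.35 tcp [0.4497 0.1409 0.155 ] y-axis ang 71.1 tilt x [-0.023 -0.047 -0.999] F [-0.2  0.6  0.5] w 0.0348 q [ 0.09  0.46  1.86 -0.06  0.84 -1.11]
shift cm [ 5.5   0.3  -0.82]
```

```bash
python3 -m inch '[[[0.5,0.1,-0.1,0,0.4],[1,0.2,-0.2,0,0.4],[1.5,0.2,-0.1,0,0.4],[2,0.1,0,0,0.4],[2,0,0,0,0.4],[1.6,0,0,0,0.4],[1.2,0,0,0,0.4],[0.8,0,0,0,0.4]]]' >/dev/null
python3 -m inch '[[[0.4,0,0,0,0.4],[0.2,0,0,0,0.4],[0,0,0,0,0.4],[0,0,0,0,0.4]]]' >/dev/null
python3 s.py;  python3 -c "
from h import *
to((.4416,.1438,.0205))"
```

```text
t 43.35 tcp [0.4539 0.1487 0.0356] y-axis ang 71.5 tilt x [-0.011 -0.044 -0.999] F [-0.7 -0.1 -0.1] w 0.0347 q [ 0.11  0.69  1.93 -0.08  0.54 -1.07]
   radial tilt -0.0156 tang -0.0429
t 43.35 tcp [0.4539 0.1487 0.0356] y-axis ang 71.5 tilt x [-0.011 -0.044 -0.999] F [-0.7 -0.1 -0.1] w 0.0347 q [ 0.11  0.69  1.93 -0.08  0.54 -1.07]
shift cm [ 1.54 -0.78 -1.02]
```

```bash
python3 -m inch '[[[0.1,-0.2,-0.3,0,0.4],[0.3,-0.25,-0.35,0,0.4],[0.4,-0.2,-0.25,0,0.4],[0.2,-0.05,-0.05,0,0.4],[0.1,0,0,0,0.4],[0,0,0,0,0.4],[0,0,0,0,0.4]]]' >/dev/null
python3 s.py;  python3 -c "
from h import *
to((.4416,.1438,.0205))"
```

```text
t 43.93 tcp [0.4426 0.1443 0.0262] y-axis ang 71.5 tilt x [-0.006 -0.044 -0.999] F [-0.   0.5 -0.5] w 0.0348 q [ 0.1   0.71  1.96 -0.09  0.48 -1.06]
   radial tilt -0.0104 tang -0.0430
t 43.93 tcp [0.4426 0.1443 0.0262] y-axis ang 71.5 tilt x [-0.006 -0.044 -0.999] F [-0.   0.5 -0.5] w 0.0348 q [ 0.1   0.71  1.96 -0.09  0.48 -1.06]
shift cm [ 0.58 -0.05 -0.09]
```

```bash
python3 -m inch '[[[0.2,-0.03,-0.08,0,0.4],[0.2,0,0,0,0.4],[0.1,0,0,0,0.4],[0,0,0,0,0.1],[0,0,0,0,0.1],[0,0,0,0,0],[0,0,0,0,0],[0,0,0,0,0]]]' 20
python3 s.py
python3 -m inch '[[[-0.3,0,0,0,0],[-0.7,0,0,0,0],[-1.2,0,0,0,0],[-1.8,0,0,0,0],[-2.2,0,0,0,0],[-2.5,0,0,0,0],[-2.5,0,0,0,0],[-2.2,0,0,0,0]]]' >/dev/null
python3 -m inch '[[[-1.8,0,0,0,0],[-1.4,0,0,0,0],[-1,0,0,0,0],[-0.6,0,0,0,0],[-0.3,0,0,0,0],[0,0,0,0,0]]]' >/dev/null
python3 s.py; python3 -c "
from h import *
to((.54,-.15,.2))"
```

```text
time: 44.6
position: [0.4424, 0.1441, 0.0208]
tool_rot: [0.098, 0.697, -0.129, 0.699]
ft_force: [-0.9, -0.2, 0.4]
grip_width: 0.0175
t 44.60 tcp [0.4424 0.1441 0.0208] y-axis ang 71.5 tilt x [-0.005 -0.044 -0.999] F [-0.9 -0.2  0.4] w 0.0175 q [ 0.1   0.72  1.97 -0.1   0.47 -1.06]
   radial tilt -0.0092 tang -0.0429
t 45.77 tcp [0.4396 0.1527 0.2196] y-axis ang 71.5 tilt x [-0.007 -0.042 -0.999] F [ 0.7 -0.1 -1.4] w 0.0171 q [ 0.12  0.34  1.82 -0.05  0.99 -1.1 ]
   radial tilt -0.0118 tang -0.0413
t 45.77 tcp [0.4396 0.1527 0.2196] y-axis ang 71.5 tilt x [-0.007 -0.042 -0.999] F [ 0.7 -0.1 -1.4] w 0.0171 q [ 0.12  0.34  1.82 -0.05  0.99 -1.1 ]
shift cm [  3.18 -25.42  19.11]
```

```bash
python3 -m inch '[[[0,-0.5,0.2,0,0],[0,-1,0.4,0,0],[-0.1,-1.5,0.8,0,0],[-0.1,-2,1.2,0,0],[-0.1,-2,1.4,0,0],[-0.1,-2,1.5,0,0],[-0.1,-2,1.5,0,0],[-0.1,-2,1.5,0,0]]]' >/dev/null;  python3 s.py
python3 -m inch '[[[-0.1,-2,1.5,0,0],[-0.1,-2,1.5,0,0],[-0.1,-2,1.5,0,0],[-0.1,-1.6,1.3,0,0],[-0.1,-1.2,1,0,0],[0,-0.8,0.6,0,0],[0,-0.4,0.3,0,0],[0,0,0,0,0]]]' >/dev/null; python3 s.py; python3 -c "
from h import *
to((.54,-.15,.15))"
```

```text
t 46.43 tcp [ 0.473  -0.0038  0.2253] y-axis ang 72.0 tilt x [-0.025 -0.041 -0.999] F [ 0.4 -0.1 -1.5] w 0.0174 q [-0.22  0.35  1.8  -0.05  1.02 -1.44]
   radial tilt -0.0157 tang -0.0459
t 47.10 tcp [ 0.5117 -0.1405  0.2264] y-axis ang 71.4 tilt x [-0.041 -0.039 -0.998] F [ 0.5 -0.3 -1.2] w 0.0172 q [-0.45  0.42  1.66 -0.06  1.08 -1.67]
   radial tilt -0.0199 tang -0.0526
t 47.10 tcp [ 0.5117 -0.1405  0.2264] y-axis ang 71.4 tilt x [-0.041 -0.039 -0.998] F [ 0.5 -0.3 -1.2] w 0.0172 q [-0.45  0.42  1.66 -0.06  1.08 -1.67]
shift cm [7.55 0.39 3.18]
```

```bash
python3 -m inch '[[[-0.4,0,0.4,0,0],[-0.8,0,0.6,0,0],[-0.8,0,0.8,0,0],[-0.4,0,0.6,0,0],[0,0,0.4,0,0],[0,0,0,0,0],[0,0,0,0,0]]]' >/dev/null;python3 s.py
python3 -m inch '[[[4,0,0,0,0],[4,0,0,0,0],[0,0,0,0,0],[0,0,0,0,0]]]' >/dev/null; python3 s.py
python3 -m inch '[[[-0.5,0,0,0,0],[-0.5,0,0,0,0],[-0.5,0,0,0,0],[-0.5,0,0,0,0],[-0.3,0,0,0,0],[-0.2,0,0,0,0],[0,0,0,0,0],[0,0,0,0,0]]]' >/dev/null; python3 s.py;
```

```text
t 47.68 tcp [ 0.537  -0.1432  0.2486] y-axis ang 71.7 tilt x [-0.049 -0.033 -0.998] F [ 0.6  0.  -1.2] w 0.0172 q [-0.43  0.43  1.56 -0.05  1.18 -1.66]
   radial tilt -0.0306 tang -0.0507
t 48.02 tcp [ 0.5344 -0.1451  0.1687] y-axis ang 71.8 tilt x [-0.045 -0.035 -0.998] F [ 0.7  0.4 -0.5] w 0.0174 q [-0.44  0.53  1.65 -0.06  0.99 -1.66]
   radial tilt -0.0256 tang -0.0507
t 48.68 tcp [ 0.5395 -0.1452  0.2061] y-axis ang 71.8 tilt x [-0.031 -0.041 -0.999] F [ 0.3 -0.1 -0.8] w 0.0169 q [-0.44  0.48  1.62 -0.06  1.06 -1.66]
   radial tilt -0.0110 tang -0.0507
```

```bash
python3 -m inch '[[[4,0,0,0,0],[3,0,0,0,0],[0,0,0,0,0],[0,0,0,0,0]]]' >/dev/null; python3 s.py
python3 -m inch '[[[-0.3,0,0,0,0],[-0.3,0,0,0,0],[-0.2,0,0,0,0],[0,0,0,0,0],[0,0,0,0,0]]]' >/dev/null; python3 s.py;python3 hand.py .0475; python3 fit.py .4690 -.1245 .064 .042; python3 look.py w8 .469 -.1245 .064 .042
```

```text
t 49.02 tcp [ 0.5403 -0.1494  0.1375] y-axis ang 71.8 tilt x [-0.024 -0.045 -0.999] F [ 0.5  0.7 -0.8] w 0.0167 q [-0.44  0.58  1.68 -0.07  0.89 -1.65]
   radial tilt -0.0022 tang -0.0507
t 49.43 tcp [ 0.5428 -0.1499  0.1511] y-axis ang 71.8 tilt x [-0.018 -0.048 -0.999] F [-0.  -0.4 -0.8] w 0.0172 q [-0.44  0.56  1.66 -0.06  0.92 -1.66]
   radial tilt 0.0042 tang -0.0508
held lid offset mm: tool y 0.5 z 0.0 score 22.0 med 6.1
fit 0.4655 -0.1235 shift mm -3.5 1.0 score 21.2 median 7.8
crop origin 233 43 scale 3.0 centre in crop [302.5 302. ]
px per mm x,y: [1.33 4.27] [ 4.14 -1.4 ]
```

View pics/w8.png

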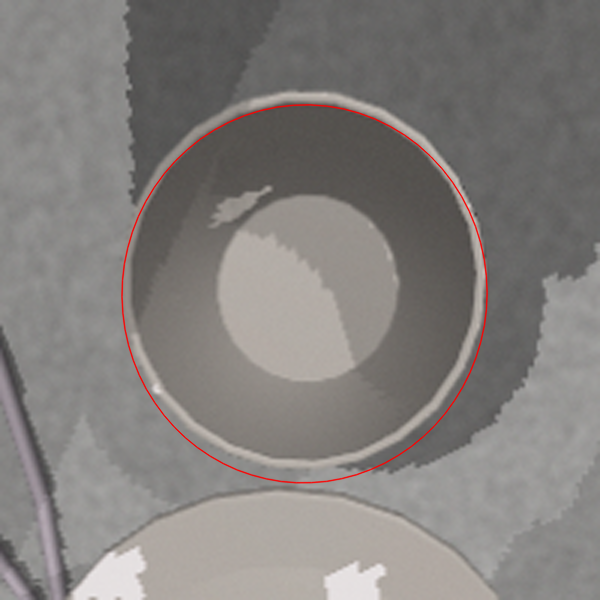

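```bash
python3 fit.py .4660 -.1235 .064 .0395; python3 -m inch '[[[0,0,-0.4,0,0],[0,0,-0.8,0,0],[0.1,0,-1.2,0,0],[0.2,0,-1.3,0,0],[0.3,0,-1.2,0,0],[0.4,0,-1,0,0],[0.5,0,-0.7,0,0],[0.4,0,-0.4,0,0]]]' >/dev/null; 
python3 -m inch '[[[0.2,0,-0.2,0,0],[0,0,0,0,0],[0,0,0,0,0]]]' >/dev/null; python3 s.py; python3 -c "
from h import *
to((.4656,-.1239,.0848))"
```

```text
fit 0.4655 -0.124 shift mm -0.5 -0.5 score 24.9 median 7.6
t 50.55 tcp [ 0.4653 -0.1252  0.1274] y-axis ang 71.8 tilt x [-0.024 -0.045 -0.999] F [ 0.6 -0.4 -1.6] w 0.0170 q [-0.46  0.51  1.88 -0.07  0.75 -1.66]
   radial tilt -0.0011 tang -0.0508
t 50.55 tcp [ 0.4653 -0.1252  0.1274] y-axis ang 71.8 tilt x [-0.024 -0.045 -0.999] F [ 0.6 -0.4 -1.6] w 0.0170 q [-0.46  0.51  1.88 -0.07  0.75 -1.66]
shift cm [4.25 0.35 0.03]
```

```bash
python3 -m inch '[[[0.2,0.1,0,0,0],[0.4,0.1,0,0,0],[0.6,0.05,-0.05,0,0],[0.6,0,-0.05,0,0],[0.5,0,-0.05,0,0],[0.4,0,0,0,0],[0.2,0,0,0,0],[0,0,0,0,0]]]' >/dev/null; 
python3 s.py; python3 -c "
from h import *
to((.4654,-.1242,.0848))"
```

```text
t 51.22 tcp [ 0.4668 -0.1248  0.0951] y-axis ang 71.8 tilt x [-0.02  -0.047 -0.999] F [ 0.6 -0.5 -1.9] w 0.0172 q [-0.46  0.58  1.9  -0.08  0.67 -1.65]
   radial tilt 0.0025 tang -0.0507
t 51.22 tcp [ 0.4668 -0.1248  0.0951] y-axis ang 71.8 tilt x [-0.02  -0.047 -0.999] F [ 0.6 -0.5 -1.9] w 0.0172 q [-0.46  0.58  1.9  -0.08  0.67 -1.65]
shift cm [ 1.03  0.06 -0.15]
```

```bash
python3 -m inch '[[[0.2,0.03,-0.15,0,0],[0.2,0.03,-0.1,0,0],[0.2,0,0,0,0],[0.1,0,0,0,0],[0,0,0,0,0]]]' |grep -E 'pos|forc'
for i in 1 2; do python3 -m inch '[[[0.08,0,0,0,0],[0.02,0,0,0,0]]]'|grep -E 'pos|force' ; done; python3 -c "
from h import *
to((.4654,-.1242,.0848))"
```

```text
position: [0.4643, -0.1238, 0.0874]
ft_force: [0.4, 0.7, -1.2]
position: [0.4645, -0.1239, 0.0865]
ft_force: [-0.4, 0.5, -0.8]
position: [0.4646, -0.124, 0.0856]
ft_force: [0.3, -0.2, -1.2]
t 51.97 tcp [ 0.4646 -0.124   0.0856] y-axis ang 71.8 tilt x [-0.019 -0.047 -0.999] F [ 0.3 -0.2 -1.2] w 0.0173 q [-0.46  0.59  1.91 -0.09  0.64 -1.65]
shift cm [0.08 0.01 0.08]
```

```bash
python3 -m inch '[[[0.07,0,0.05,0,0],[0.02,0,0,0,0]]]'|grep -E 'pos|force'
python3 -m inch '[[[0.05,0,0,0,0],[0.05,0,0,0,0]]]' 5|grep -E 'pos|forc'
for i in 1 2; do python3 -m inch '[[[0.06,0,0,0,0],[0.04,0,0,0,0]]]'|grep -E 'pos|force' ; done; python3 s.py
```

```text
position: [0.4648, -0.1241, 0.0851]
ft_force: [0.1, 0.7, 3.0]
position: [0.4648, -0.1243, 0.0848]
ft_force: [-0.2, 1.2, 7.5]
position: [0.4648, -0.1243, 0.0848]
ft_force: [-1.8, 0.1, 3.8]
position: [0.4648, -0.1244, 0.0847]
ft_force: [-2.2, 1.5, 4.5]
t 52.63 tcp [ 0.4648 -0.1244  0.0847] y-axis ang 71.8 tilt x [-0.018 -0.048 -0.999] F [-2.2  1.5  4.5] w 0.0175 q [-0.46  0.59  1.91 -0.09  0.63 -1.65]
   radial tilt 0.0051 tang -0.0513
```

```bash
python3 -m inch '[[[0,0,0,0,0],[0,0,0,0,0],[0,0,0,0,0.22],[0,0,0,0,0.24],[0,0,0,0,0.4],[0,0,0,0,0.4],[0,0,0,0,0.4]]]' 3 >/dev/null
python3 -m inch '[[[-0.3,0,0,0,0.4],[-0.6,0,0,0,0.4],[-1,0,0,0,0.4],[-1.3,0,0.5,0,0.4],[-1.3,0,1,0,0.4],[-1.3,0,1,0,0.4],[-1,0,1,0,0.4],[-0.5,0,0.7,0,0.4]]]' >/dev/null
python3 -m inch '[[[0,0,0.3,0,0.4],[0,0,0,0,0.4]]]' >/dev/null
python3 s.py; python3 fit.py .4655 -.1238 .0685 .0475; python3 -c "
from h import *
to((.6455,-.1305,.15))"
```

```text
t 54.05 tcp [ 0.5102 -0.1346  0.1631] y-axis ang 71.8 tilt x [-0.018 -0.048 -0.999] F [ 0.2 -0.8 -0.5] w 0.0347 q [-0.44  0.5   1.74 -0.07  0.9  -1.65]
   radial tilt 0.0041 tang -0.0508
fit 0.4645 -0.1238 shift mm -1.0 -0.0 score 21.6 median 6.2
t 54.10 tcp [ 0.5097 -0.1344  0.1629] y-axis ang 71.8 tilt x [-0.019 -0.047 -0.999] F [ 0.1  0.2 -0.4] w 0.0347 q [-0.44  0.5   1.74 -0.07  0.9  -1.65]
shift cm [ 1.01  4.67 12.78]
```

The largest lid is on, 1 mm off centre. Now the medium lid.

```bash
python3 -m inch '[[[0,0.2,0.4,0,0.4],[0,0.3,0.8,0,0.4],[0,0.5,1.2,0,0.4],[0,0.7,1.6,0,0.4],[0,0.7,1.8,0,0.4],[0,0.7,1.8,0,0.4],[0,0.6,1.6,0,0.4],[0,0.4,1.2,0,0.4]]]' >/dev/null
python3 -m inch '[[[0,0.2,0.8,0,0.4],[0,0.1,0.4,0,0.4],[0,0,0,0,0.4],[0,0,0,0,0.4]]]' >/dev/null
python3 s.py; python3 fit.py .628 -.1245 .0045 .0325; python3 -c "
from h import *
to((.628,-.1245,.0205))"
```

```text
t 55.10 tcp [ 0.6346 -0.1236  0.1482] y-axis ang 71.9 tilt x [-0.039 -0.038 -0.999] F [ 0.1 -0.5  0.3] w 0.0349 q [-0.34  0.67  1.43 -0.06  1.07 -1.57]
   radial tilt -0.0245 tang -0.0489
fit 0.628 -0.123 shift mm -0.0 1.5 score 25.0 median 6.6
t 55.15 tcp [ 0.6344 -0.1236  0.1482] y-axis ang 71.9 tilt x [-0.04  -0.038 -0.998] F [ 0.1 -0.8 -1. ] w 0.0345 q [-0.34  0.67  1.43 -0.06  1.07 -1.57]
shift cm [12.78  0.33 -0.25]
```

```bash
python3 -m inch '[[[0.5,0.1,-0.1,0,0.4],[1,0.1,-0.2,0,0.4],[1.5,0.1,-0.1,0,0.4],[2,0.1,-0.1,0,0.4],[2,0,-0.1,0,0.4],[1.6,0,-0.1,0,0.4],[1.2,0,-0.1,0,0.4],[0.7,0,0,0,0.4]]]' >/dev/null
python3 -m inch '[[[0.3,0,0,0,0.4],[0.1,0,0,0,0.4],[0,0,0,0,0.4],[0,0,0,0,0.4]]]' >/dev/null
python3 s.py;  python3 -c "
from h import *
to((.628,-.123,.0205))"
```

```text
t 56.15 tcp [ 0.6156 -0.1198  0.0316] y-axis ang 71.7 tilt x [-0.046 -0.035 -0.998] F [-0.  -0.1  0.4] w 0.0349 q [-0.35  0.81  1.53 -0.07  0.84 -1.55]
   radial tilt -0.0311 tang -0.0489
t 56.15 tcp [ 0.6156 -0.1198  0.0316] y-axis ang 71.7 tilt x [-0.046 -0.035 -0.998] F [-0.  -0.1  0.4] w 0.0349 q [-0.35  0.81  1.53 -0.07  0.84 -1.55]
shift cm [1.07 0.14 1.31]
```

```bash
python3 -m inch '[[[0,0.05,0.25,0,0.4],[0.1,0.05,0.35,0,0.4],[0.2,0,0.35,0,0.4],[0.2,0,0.2,0,0.4],[0.1,0,0.05,0,0.4],[0,0,0,0,0.4],[0,0,0,0,0.4]]]' >/dev/null
python3 s.py;  python3 -c "
from h import *
to((.628,-.123,.0205))"
```

```text
t 56.73 tcp [ 0.6317 -0.1242  0.0282] y-axis ang 71.7 tilt x [-0.038 -0.038 -0.999] F [ 0.3 -0.3 -0. ] w 0.0347 q [-0.34  0.83  1.49 -0.07  0.85 -1.55]
   radial tilt -0.0228 tang -0.0489
t 56.73 tcp [ 0.6317 -0.1242  0.0282] y-axis ang 71.7 tilt x [-0.038 -0.038 -0.999] F [ 0.3 -0.3 -0. ] w 0.0347 q [-0.34  0.83  1.49 -0.07  0.85 -1.55]
shift cm [ 0.77  0.04 -0.37]
```

```bash
python3 -m inch '[[[0.2,0.03,-0.2,0,0.4],[0.25,0,-0.1,0,0.4],[0.2,0,0,0,0.4],[0.05,0,0,0,0.4],[0,0,0,0,0.4],[0,0,0,0,0.4]]]' >/dev/null
python3 s.py;  python3 -c "
from h import *
to((.628,-.123,.0205))"
```

```text
t 57.23 tcp [ 0.6273 -0.1228  0.02  ] y-axis ang 71.7 tilt x [-0.04  -0.038 -0.998] F [ 0.3 -0.2  0.4] w 0.0344 q [-0.34  0.84  1.5  -0.07  0.83 -1.55]
   radial tilt -0.0247 tang -0.0489
t 57.23 tcp [ 0.6273 -0.1228  0.02  ] y-axis ang 71.7 tilt x [-0.04  -0.038 -0.998] F [ 0.3 -0.2  0.4] w 0.0344 q [-0.34  0.84  1.5  -0.07  0.83 -1.55]
shift cm [-0.05 -0.    0.07]
```

```bash
python3 -m inch '[[[-0.03,0,0.05,0,0.4],[0,0,0,0,0.1],[0,0,0,0,0.1],[0,0,0,0,0],[0,0,0,0,0],[0,0,0,0,0]]]' 20
python3 s.py
python3 -m inch '[[[-0.3,0,0,0,0],[-0.7,0,0,0,0],[-1.2,0,0,0,0],[-1.8,0,0,0,0],[-2.2,0,0,0,0],[-2.5,0,0,0,0],[-2.5,0,0,0,0],[-2.5,0,0,0,0]]]' >/dev/null
python3 -m inch '[[[-2,0,0,0,0],[-1.6,0,0,0,0],[-1.2,0,0,0,0],[-0.8,0,0,0,0],[-0.4,0,0,0,0],[0,0,0,0,0]]]' >/dev/null
python3 s.py; python3 -c "
from h import *
to((.53,.29,.22))"
```

```text
time: 57.73
position: [0.6281, -0.1229, 0.0207]
tool_rot: [0.097, 0.709, -0.128, 0.686]
ft_force: [-0.6, 0.6, -0.2]
grip_width: 0.0174
t 57.73 tcp [ 0.6281 -0.1229  0.0207] y-axis ang 71.7 tilt x [-0.039 -0.038 -0.999] F [-0.6  0.6 -0.2] w 0.0174 q [-0.34  0.84  1.5  -0.07  0.83 -1.55]
   radial tilt -0.0242 tang -0.0487
t 58.90 tcp [ 0.6362 -0.1145  0.2395] y-axis ang 71.7 tilt x [-0.032 -0.04  -0.999] F [ 0.2 -1.1 -1.6] w 0.0171 q [-0.33  0.56  1.35 -0.05  1.25 -1.56]
   radial tilt -0.0174 tang -0.0480
t 58.90 tcp [ 0.6362 -0.1145  0.2395] y-axis ang 71.7 tilt x [-0.032 -0.04  -0.999] F [ 0.2 -1.1 -1.6] w 0.0171 q [-0.33  0.56  1.35 -0.05  1.25 -1.56]
shift cm [  0.67  35.14 -22.75]
```

```bash
python3 -m inch '[[[0,0.4,-0.2,0,0],[0,0.8,-0.5,0,0],[0,1.2,-0.8,0,0],[0,1.6,-1,0,0],[0,2,-1.3,0,0],[0,2,-1.3,0,0],[0,2,-1.3,0,0],[0,2,-1.3,0,0]]]' >/dev/null; python3 s.py
python3 -m inch '[[[0,2,-1.3,0,0],[0,2,-1.3,0,0],[0,2,-1.3,0,0],[0,2,-1.3,0,0],[0,2,-1.3,0,0],[0,2,-1.3,0,0],[0,2,-1.3,0,0],[0,2,-1.3,0,0]]]' >/dev/null; python3 s.py
python3 -m inch '[[[0,1.6,-1,0,0],[0,1.2,-0.7,0,0],[0,0.8,-0.5,0,0],[0,0.4,-0.2,0,0],[0,0,0,0,0],[0,0,0,0,0]]]' >/dev/null; python3 s.py; python3 -c "
from h import *
to((.53,.29,.15))"
```

```text
t 59.57 tcp [0.5939 0.031  0.2276] y-axis ang 71.4 tilt x [-0.046 -0.036 -0.998] F [-0.7  0.5 -0.4] w 0.0174 q [-0.11  0.51  1.48 -0.04  1.19 -1.34]
   radial tilt -0.0417 tang -0.0414
t 60.23 tcp [0.5286 0.2339 0.2142] y-axis ang 71.7 tilt x [-0.071 -0.035 -0.997] F [0.8 0.2 0.3] w 0.0174 q [ 0.23  0.52  1.52 -0.02  1.18 -1.01]
   radial tilt -0.0771 tang -0.0180
t 60.73 tcp [0.5061 0.2898 0.2077] y-axis ang 72.4 tilt x [-0.085 -0.038 -0.996] F [ 0.2 -0.5 -1. ] w 0.0170 q [ 0.33  0.54  1.5  -0.01  1.2  -0.93]
   radial tilt -0.0932 tang -0.0082
t 60.73 tcp [0.5061 0.2898 0.2077] y-axis ang 72.4 tilt x [-0.085 -0.038 -0.996] F [ 0.2 -0.5 -1. ] w 0.0170 q [ 0.33  0.54  1.5  -0.01  1.2  -0.93]
shift cm [5.54 1.1  2.66]
```

```bash
python3 -m inch '[[[-0.4,0.1,0.3,0,0],[-0.8,0.2,0.5,0,0],[-1,0.3,0.6,0,0],[-0.8,0.2,0.5,0,0],[-0.4,0.1,0.3,0,0],[0,0,0,0,0],[0,0,0,0,0]]]' >/dev/null;python3 s.py
python3 -m inch '[[[4,0,0,0,0],[4,0,0,0,0],[0,0,0,0,0],[0,0,0,0,0]]]' >/dev/null; python3 s.py
python3 -m inch '[[[-0.5,0,0,0,0],[-0.5,0,0,0,0],[-0.5,0,0,0,0],[-0.5,0,0,0,0],[-0.3,0,0,0,0],[-0.2,0,0,0,0],[0,0,0,0,0],[0,0,0,0,0]]]' >/dev/null; python3 s.py;
```

```text
t 61.32 tcp [0.5384 0.2878 0.2432] y-axis ang 72.0 tilt x [-0.083 -0.039 -0.996] F [-0.9 -0.4 -1.3] w 0.0178 q [ 0.31  0.54  1.39 -0.01  1.31 -0.94]
   radial tilt -0.0913 tang -0.0113
t 61.65 tcp [0.5349 0.284  0.1649] y-axis ang 71.8 tilt x [-0.076 -0.036 -0.996] F [ 0.3  0.3 -0.1] w 0.0171 q [ 0.31  0.62  1.48 -0.01  1.13 -0.94]
   radial tilt -0.0833 tang -0.0115
t 62.32 tcp [0.5415 0.2868 0.2024] y-axis ang 71.8 tilt x [-0.062 -0.032 -0.998] F [-0.5 -0.1 -0.8] w 0.0173 q [ 0.31  0.57  1.44 -0.01  1.19 -0.94]
   radial tilt -0.0683 tang -0.0115
```

```bash
python3 -m inch '[[[4,0,0,0,0],[3.5,0,0,0,0],[0,0,0,0,0],[0,0,0,0,0]]]' >/dev/null; python3 s.py
python3 -m inch '[[[-0.4,0,0,0,0],[-0.3,0,0,0,0],[-0.2,0,0,0,0],[0,0,0,0,0],[0,0,0,0,0]]]' >/dev/null; python3 s.py;python3 hand.py .0325; python3 fit.py .4595 .3115 .044 .027; python3 fit.py .4595 .3115 .044 .0245;  python3 look.py w9 .4595 .3115 .044 .027
```

```text
t 62.65 tcp [0.54   0.2856 0.1292] y-axis ang 71.8 tilt x [-0.053 -0.029 -0.998] F [ 1.6  0.5 -0.7] w 0.0173 q [ 0.31  0.66  1.51 -0.01  1.03 -0.94]
   radial tilt -0.0594 tang -0.0115
t 63.07 tcp [0.5435 0.287  0.1449] y-axis ang 71.8 tilt x [-0.046 -0.027 -0.999] F [ 0.3  0.6 -0.1] w 0.0171 q [ 0.31  0.64  1.5  -0.01  1.06 -0.94]
   radial tilt -0.0518 tang -0.0115
held lid offset mm: tool y 0.5 z 1.5 score 23.0 med 7.3
fit 0.4585 0.3125 shift mm -1.0 1.0 score 24.6 median 8.5
fit 0.4585 0.312 shift mm -1.0 0.5 score 25.0 median 8.7
crop origin 267 75 scale 5.0 centre in crop [303.7 302.6]
px per mm x,y: [2.13 6.73] [ 6.48 -2.23]
```

View pics/w9.png

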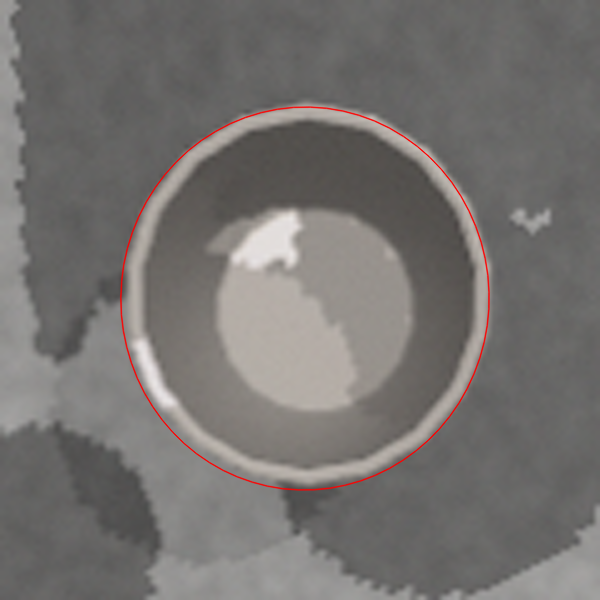

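The medium crucible is confirmed at (0.4585, 0.312), with both rim fits agreeing. Moving over it.

```bash
python3 -m inch '[[[0,0,-0.4,0,0],[0,0,-0.9,0,0],[0.1,0,-1.3,0,0],[0.2,-0.1,-1.4,0,0],[0.3,-0.1,-1.3,0,0],[0.4,0,-1.1,0,0],[0.5,0,-0.8,0,0],[0.5,0,-0.5,0,0]]]' >/dev/null; 
python3 -m inch '[[[0.3,0,-0.2,0,0],[0.1,0,0,0,0],[0,0,0,0,0]]]' >/dev/null; python3 s.py; python3 -c "
from h import *
to((.4578,.312,.0647))"
```

```text
t 64.18 tcp [0.4543 0.3112 0.1198] y-axis ang 71.9 tilt x [-0.053 -0.029 -0.998] F [ 0.4 -0.  -0.7] w 0.0175 q [ 0.4   0.61  1.68 -0.01  0.92 -0.85]
   radial tilt -0.0605 tang -0.0060
t 64.18 tcp [0.4543 0.3112 0.1198] y-axis ang 71.9 tilt x [-0.053 -0.029 -0.998] F [ 0.4 -0.  -0.7] w 0.0175 q [ 0.4   0.61  1.68 -0.01  0.92 -0.85]
shift cm [5.48 0.43 0.53]
```

```bash
python3 -m inch '[[[0.3,0.1,0.1,0,0],[0.6,0.1,0.1,0,0],[0.9,0.1,0.1,0,0],[0.9,0,0,0,0],[0.7,0,0,0,0],[0.5,0,0,0,0],[0.3,0,0,0,0],[0.1,0,0,0,0]]]' >/dev/null; python3 -m inch '[[[0,0,0,0,0],[0,0,0,0,0]]]' >/dev/null
python3 s.py; python3 -c "
from h import *
to((.4578,.312,.0647))"
```

```text
t 65.02 tcp [0.4592 0.3111 0.0705] y-axis ang 71.7 tilt x [-0.052 -0.029 -0.998] F [0.2 0.2 0.2] w 0.0168 q [ 0.4   0.69  1.69 -0.01  0.82 -0.85]
   radial tilt -0.0594 tang -0.0064
t 65.02 tcp [0.4592 0.3111 0.0705] y-axis ang 71.7 tilt x [-0.052 -0.029 -0.998] F [0.2 0.2 0.2] w 0.0168 q [ 0.4   0.69  1.69 -0.01  0.82 -0.85]
shift cm [ 0.58  0.07 -0.14]
```

```bash
python3 -m inch '[[[0.1,0.04,-0.1,0,0],[0.1,0.02,0,0,0],[0.1,0,0,0,0],[0,0,0,0,0]]]' |grep -E 'pos|forc'
for i in 1 2; do python3 -m inch '[[[0.07,0,0,0,0],[0.02,0,0,0,0]]]'|grep -E 'pos|force' ; done; python3 -c "
from h import *
to((.4578,.312,.0647))"
```

```text
position: [0.4588, 0.3124, 0.0684]
ft_force: [-0.2, -0.1, 0.6]
position: [0.4589, 0.3126, 0.0678]
ft_force: [-0.3, 0.1, -0.6]
position: [0.459, 0.3126, 0.067]
ft_force: [0.1, 0.3, 0.1]
t 65.68 tcp [0.459  0.3126 0.067 ] y-axis ang 71.7 tilt x [-0.049 -0.027 -0.998] F [0.1 0.3 0.1] w 0.0173 q [ 0.4   0.7   1.69 -0.01  0.81 -0.84]
shift cm [ 0.24 -0.09 -0.08]
```

```bash
python3 -m inch '[[[0.07,-0.06,-0.06,0,0],[0.03,0,0,0,0]]]'|grep -E 'pos|force'
for i in 1 2 3; do python3 -m inch '[[[0.06,0,0,0,0],[0.02,0,0,0,0]]]'|grep -E 'pos|force' ; done; python3 s.py
```

```text
position: [0.4582, 0.3122, 0.066]
ft_force: [-0.5, 0.3, 0.1]
position: [0.4581, 0.3121, 0.0651]
ft_force: [-1.0, -0.4, -1.2]
position: [0.458, 0.3121, 0.0647]
ft_force: [-0.8, -1.0, 2.8]
position: [0.4581, 0.3122, 0.0648]
ft_force: [0.1, 0.6, 1.3]
t 66.35 tcp [0.4581 0.3122 0.0648] y-axis ang 71.7 tilt x [-0.048 -0.027 -0.998] F [0.1 0.6 1.3] w 0.0171 q [ 0.4   0.7   1.7  -0.01  0.8  -0.84]
   radial tilt -0.0552 tang -0.0062
```

Contact is at z = 0.0647, as expected. Let it settle, then release and check with both fixed cameras.

```bash
python3 -m inch '[[[0.06,0,0,0,0],[0.04,0,0,0,0],[0,0,0,0,0],[0,0,0,0,0]]]' 4 |grep -E 'pos|forc'
python3 -m inch '[[[0,0,0,0,0],[0,0,0,0,0.22],[0,0,0,0,0.24],[0,0,0,0,0.4],[0,0,0,0,0.4],[0,0,0,0,0.4]]]' 3 >/dev/null
python3 -m inch '[[[-0.3,0,0,0,0.4],[-0.6,0,0,0,0.4],[-1,0,0,0,0.4],[-1.3,0,0.5,0,0.4],[-1.3,0,1,0,0.4],[-1.3,0,1,0,0.4],[-1,0,1,0,0.4],[-0.5,0,0.7,0,0.4]]]' >/dev/null
python3 -m inch '[[[0,0,0.3,0,0.4],[0,0,0,0,0.4]]]' >/dev/null
python3 s.py; python3 fit.py .4585 .312 .0485 .0325
python3 -m inch '[[[-1,0,0,0,0.4],[-2,0.5,0.5,0,0.4],[-3,1,1,0,0.4],[-3,1,1,0,0.4],[-2,0.5,0.5,0,0.4],[-1,0,0,0,0.4],[0,0,0,0,0.4],[0,0,0,0,0.4]]]' >/dev/null
python3 -c "
from h import *
state()
cv2.imwrite('pics/top1.png',camera('top')[:,:,::-1]);s=camera('scene')[:,:,::-1]; cv2.imwrite('pics/scene1.png',cv2.resize(s[140:360,140:540],(800,440),interpolation=cv2.INTER_CUBIC))
a=cv2.imread('pics/top0.png').astype(int);b=cv2.imread('pics/top1.png').astype(int)
t=cv2.imread('pics/top1.png')[130:300,120:500]; cv2.imwrite('pics/top1c.png',cv2.resize(t,(798,357),interpolation=cv2.INTER_CUBIC))"
```

```text
position: [0.4582, 0.3123, 0.0646]
ft_force: [-0.6, -0.6, 1.7]
t 68.02 tcp [0.5061 0.2999 0.1434] y-axis ang 71.8 tilt x [-0.046 -0.027 -0.999] F [-0.6 -0.4  0.3] w 0.0349 q [ 0.35  0.61  1.57 -0.01  1.01 -0.9 ]
   radial tilt -0.0525 tang -0.0094
fit 0.4585 0.312 shift mm -0.0 -0.0 score 24.4 median 6.6
t 68.73 tcp [0.5424 0.3232 0.2623] y-axis ang 72.0 tilt x [-0.066 -0.033 -0.997] F [ 0.9 -0.6 -1. ] w 0.0346 q [ 0.36  0.54  1.33 -0.01  1.35 -0.89]
```

View pics/top1c.png

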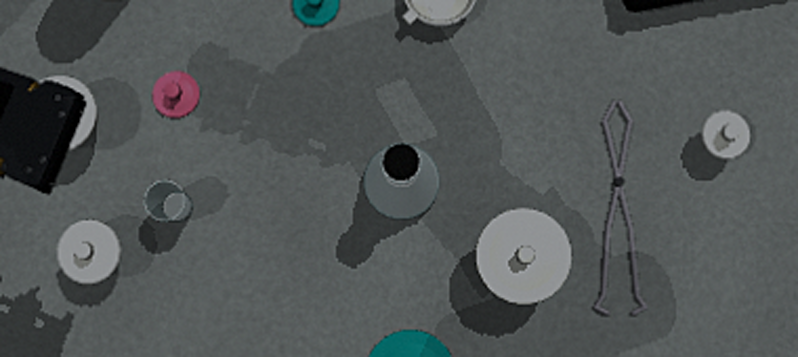

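View pics/scene1.png

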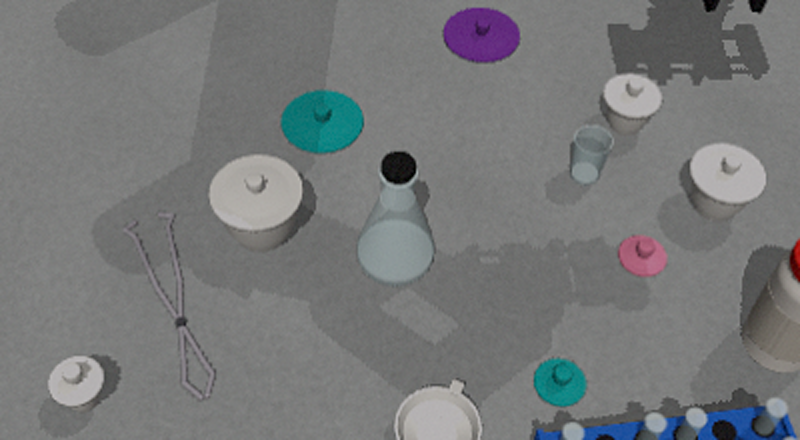

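All four crucibles show their own lid, flat and knob up. The flask stopper at top-view (311,207) and the beaker at (200,226) are where they were. Handing in.

```bash
python3 -c "
from rig import robot
print(robot.hand_in())"
```

```text
the job is handed in; nothing more can be done
None
```

All four white lids are on their own crucibles, knob up, and the job was handed in at about 69 s of the 120 s allowed. Each lid was lowered until it touched the rim at the expected height, then released after light contact. The contact reading was about 1–4 N, except for a brief 7.5 N on the largest lid.

| Lid | Offset from crucible centre (wrist camera) |
|---|---|
| Small | about 1.6 mm by eye (1.1 mm by edge fit) |
| Medium | under 0.5 mm |
| Large | 0.7 mm |
| Largest | 1 mm |

The last top and scene pictures show every lid flat and every mouth closed. The flask and beaker are at their original pixels, and the coloured look-alikes were not touched. The gripper partly covered the large crucible in the last top picture, but the scene camera shows it closed.

- **Camera disagreement:** the top camera differed from the wrist camera by about 2–5 mm. I relied on the wrist camera because it matched lids held in the gripper to within 0.7 mm, except the medium one, which read 1.5 mm off in one direction.
- **Tool tilt:** the tool leaned up to about 5° during long moves. I brought each lid back to within about 2° of its pick-up tilt before setting it down.

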